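# Sort the castings from the opened mould onto their inspection pads

## Robot

A 6-joint arm with a two-finger parallel gripper is mounted at the origin on the work surface. World frame = base frame: x ahead of the robot, y to its left, z up, the work surface at z = 0. Lengths are in m, angles in rad, forces in N, time in s.
With the tool pointing down it reaches from about 0.425 to 0.95 m from the base axis. Payload 3.5 kg.
Tool frame: the origin (TCP) lies on the centre line of the jaws, within the pads' length; the fingertips stand 11 mm ahead of it and the grasp point (between the pads) lies 8 mm behind it; y points along the fingers, x is the direction in which the jaws open and shut, and the axes are right-handed (so a half turn about y gives the same grasp; the last joint's range is limited). The gripper opens to 85 mm and grips with 20 to 120 N. Pads are 22 mm wide; open, the fingers measure 114 mm over their backs; the gripper's body (76 mm by 85 mm) begins 54 mm behind the grasp point. The pads swing forward as they close: fully open they stand 13 mm farther back than shut.
Start: joints at [1.088, 0.286, 1.577, -0, 1.279, -0.15], TCP at [0.22, 0.638, 0.242] pointing down, gripper open.
Joint ranges: [-2.77, 2.77], [-0.9, 2.22], [0.21, 2.48], [-1.53, 4.67], [0.24, 2.81], [-2.84, 2.84]. Speed limits (rad/s): [2.79, 2.79, 3.14, 3.14, 3.14, 3.14].

## Interface

Orientations are given as a unit quaternion [x, y, z, w].
In Python, from plant import get_state, read_camera, sign_off gives the robot as it stands.
- The arm moves only by the shell command python3 -m inch 'ROWS' [FORCE]. ROWS is JSON, a list of rows, each an object of numbers: "ax", "ay", "az": the turn, a rotation vector about the tool's x, y, z in rad; "x", "y", "z": the shift along the tool's x, y, z in mm; "hand": the closure, from -1 (fully open) to 1 (shut). In form: [{"ax": .., "ay": .., "az": .., "x": .., "y": .., "z": .., "hand": ..}, ...]. A call has 1 to 5 rows; each row shifts and turns the commanded pose from where the row before left it, along the tool's axes as they then stand; what a row does not reach is not made up. A row lasts 1/12 s, in which the tool goes at most 41.7 mm and 7.16 degrees, less where a joint would pass 70% of its speed; a pose out of reach is approached as far as the arm can. A call with a gripper value outside its range is refused whole. The fingers move at their own pace and stop on an object; FORCE is the grip in N (left out, the last holds). Time passes only in rows, so rows that do not move let the fingers close. It gives the time, the measured TCP pose, the force and the opening at its end, in the units of the state.
- get_state(): the state, without advancing time (a new reading comes with each control period).
- read_camera(name): name is "scene" or "top"; returns a dict with "img" (480x640x3 uint8, red, green, blue), "fov_y" (degrees; the focal length in pixels is half the picture's height over the tangent of half this angle, whatever the lens; pixels are square), "cx", "cy" (the principal point, pixels), "distortion" ([k1, k2, p1, p2, k3] as OpenCV has them; the pictures are not rectified), "T" (4x4, takes a point from camera to world coordinates). Camera axes: x right, y down, z forward; pixel columns grow to the right and rows downward; lengths in m; the calibration is good to about 2 mm. A picture is of the moment at which its call begins. There is no depth.
- sign_off(): hands the job in, once; it reports no verdict.
The state is a dict: "time": time; "qpos": joint angles; "dq": joint speeds; "joint_efforts": joint torques, N m; "eef_pos": TCP position; "tcp_rot": TCP orientation; "contact_force": force on the tool from outside, world axes, zero at the start; "wrist_torque": the same for the moment, N m; "opening": opening from 0.0 (shut) to 1.0 (fully open).
Only numpy, scipy, OpenCV 4.12 (cv2) and the standard library are available. Lean on these libraries where they do the work, as an engineer would, in place of code of your own. Each camera call takes 0.05 s, during which the arm holds its last target. There are 200 camera calls.

## Task

Sort the four grey metal fittings from the opened mould onto their inspection pads: the round knob onto the blue pad, the square knob onto the yellow one, the bar pull onto the red one and the cross handle onto the green one. Stand each upright, as it stood on the mould, centred on the white spot of its pad, and set it down rather than dropping it. Leave the ring-shaped pouring cup standing where it is in the middle of the mould.

Things in the scene. Friction and masses are not known exactly. Their poses are not given: they have to be found in the camera images.
- mould: Lower mould half: fixed tan rubber disc, 270 mm across, 25 mm thick, on the table. The fittings stand on brown patches on it; four fixed dark steel locating blocks, 16 mm square and 12 mm high, stand near its rim, half-way between the fittings. Origin at the centre of its underside; z up.
- round_knob_center (a point): Round domed knob of bare grey metal, 40 mm in diameter, 30 mm high: straight sides up to 18 mm, a dome above; 110 to 210 g. At the start it stands upright on the mould, 88 mm from its middle, the fittings at least 110 mm apart in any arrangement. This point is its centre, half-way up; z up.
- square_knob_center (a point): Square knob of bare grey metal, 36 by 36 mm and 30 mm high: straight sides up to 24 mm, then a smaller 22 mm square step; x and y along its sides; 125 to 235 g. At the start it stands upright on the mould, 88 mm from its middle, the fittings at least 110 mm apart in any arrangement. This point is its centre, half-way up; z up.
- bar_pull_center (a point): Bar-shaped pull of bare grey metal with rounded ends, 64 mm long along its x axis, 18 mm wide along y, 30 mm high; 110 to 210 g. At the start it stands upright on the mould, 88 mm from its middle, the fittings at least 110 mm apart in any arrangement. This point is its centre, half-way up; z up.
- cross_handle_center (a point): Cross-shaped handle of bare grey metal: two crossing bars along x and y, each 52 mm long, 16 mm wide and 24 mm high, with a round hub 20 mm across in the middle up to 30 mm. It can be held by the two opposite ends of a bar (52 mm apart); 125 to 235 g. At the start it stands upright on the mould, 88 mm from its middle, the fittings at least 110 mm apart in any arrangement. This point is its centre, half-way up; z up.
- pad_blue_top (a point): Blue square inspection pad, 90 by 90 mm, 8 mm thick, fixed on the table, with a white spot 36 mm across in its middle. This point is the middle of its top face; x and y along its edges, z up. The four pads lie left and right of the mould, in any arrangement, at least 110 mm apart.
- pad_yellow_top (a point): Yellow square inspection pad, 90 by 90 mm, 8 mm thick, fixed on the table, with a white spot 36 mm across in its middle. This point is the middle of its top face; x and y along its edges, z up. The four pads lie left and right of the mould, in any arrangement, at least 110 mm apart.
- pad_red_top (a point): Red square inspection pad, 90 by 90 mm, 8 mm thick, fixed on the table, with a white spot 36 mm across in its middle. This point is the middle of its top face; x and y along its edges, z up. The four pads lie left and right of the mould, in any arrangement, at least 110 mm apart.
- pad_green_top (a point): Green square inspection pad, 90 by 90 mm, 8 mm thick, fixed on the table, with a white spot 36 mm across in its middle. This point is the middle of its top face; x and y along its edges, z up. The four pads lie left and right of the mould, in any arrangement, at least 110 mm apart.
- pour_cup_center (a point): Pouring cup: loose ring-shaped open cup of bright metal, 56 mm across its foot, 22 mm high, standing on the middle of the mould. To be left alone. This point is its centre, half-way up; z up.
Things that resemble listed ones, but are neither listed nor needed, are in the scene too. Leave any brown or pink look-alike of the part that bears pour_cup_center alone.

How it is judged:
By the outcome, as a careful person would: the job done as asked, in the order asked, and still so for the second after the job is handed in, with the robot touching nothing.
It also fails if it takes over 93 s, if anything falls off the work surface, if the arm or the gripper's body presses on something with over 40 N, if the wrist force passes 120 N, or if a joint passes its speed limit or range.

## Working session

There is one attempt and no reset: what is moved stays moved. The work goes in short steps, Python scripts to look and compute and a shell command to move; the robot and the scene stay as the last step left them, time stands still between calls to the robot, and variables do not carry over. Pictures are saved under pics/ and viewed, about 12 in all and at most 16, crops included, and the job is handed in when it is done.

```bash
mkdir -p pics; ls; python3 - <<'E'
from plant import *
import cv2,numpy as np
print(get_state())
for n in("scene","top"):
    c=read_camera(n);cv2.imwrite(f"pics/{n}0.png",c["img"][:,:,::-1]);c.pop("img");print(n,c)
E
```

```text
pics
{'time': 0.0, 'qpos': array([ 1.08797481e+00,  2.87196773e-01,  1.57818651e+00,  5.08498734e-06,
        1.27859309e+00, -1.50032312e-01]), 'dq': array([ 0.00010033, -0.00067849,  0.00095971,  0.00143144, -0.00062748,
       -0.00092606]), 'joint_efforts': array([-5.51758585e-04, -4.05978048e+01, -2.92626965e+01, -1.61618646e-04,
        5.73609781e-03, -1.59032169e-06]), 'eef_pos': array([0.22020338, 0.63740146, 0.24092126]), 'tcp_rot': array([ 0.57628734,  0.40952698, -0.41103209, -0.5755286 ]), 'contact_force': array([ 0.22552837, -0.08368215,  0.92113513]), 'wrist_torque': array([ 0.01535017,  0.00993516, -0.00253891]), 'opening': 1.0022546216958534}
scene {'fov_y': 47.73018839207839, 'cx': 317.84567018164927, 'cy': 247.5270432483437, 'distortion': array([0.04553679, 0.        , 0.        , 0.        , 0.        ]), 'T': array([[ 0.43994866,  0.7102421 , -0.54954649,  1.02453037],
       [ 0.89795234, -0.34025349,  0.27912212, -0.27777791],
       [ 0.01125917, -0.61626596, -0.78745762,  0.81808618],
       [ 0.        ,  0.        ,  0.        ,  1.        ]])}
top {'fov_y': 42.214998182733474, 'cx': 316.42249959085734, 'cy': 235.78020698300764, 'distortion': array([-0.06098845,  0.        ,  0.        ,  0.        ,  0.        ]), 'T': array([[ 0.01735856, -0.99148558,  0.12905437,  0.38384835],
       [-0.99973792, -0.01913818, -0.0125623 , -0.0066962 ],
       [ 0.0149252 , -0.12880248, -0.99155795,  1.13661814],
       [ 0.        ,  0.        ,  0.        ,  1.        ]])}
```

View pics/top0.png

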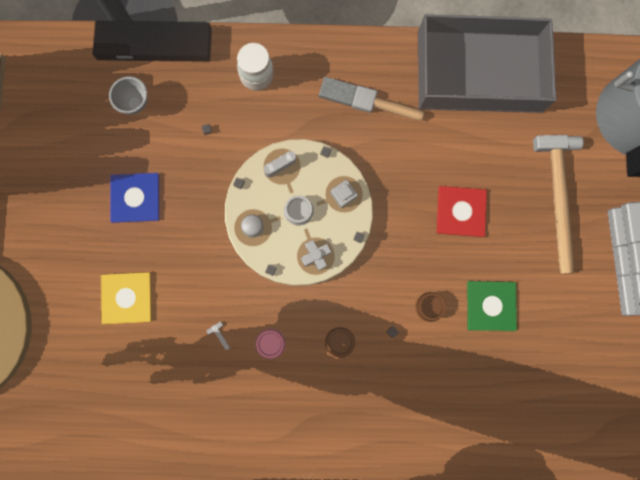

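View pics/scene0.png

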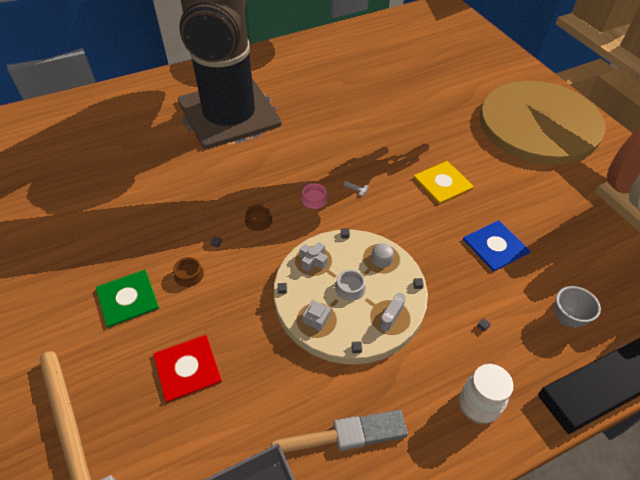

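Top view: round knob (251,226), square knob (344,194), bar pull (282,165), cross (316,255), cup (298,209). Pads: blue (134,197), yellow (125,298), red (461,211), green (492,306). The brown and pink rings, (431,306), (340,342) and (270,344), are look-alikes off the mould.

```bash
cat > h.py <<'E'
from plant import *
import cv2,numpy as np
from scipy.spatial.transform import Rotation as R
def cam(n):
    c=read_camera(n); f=240/np.tan(np.radians(c["fov_y"]/2))
    c["K"]=np.array([[f,0,c["cx"]],[0,f,c["cy"]],[0,0,1.]]); return c
def unproj(c,uv,z):
    p=cv2.undistortPoints(np.array(uv,float).reshape(-1,1,2),c["K"],c["distortion"])[:,0]
    d=np.c_[p,np.ones(len(p))]@c["T"][:3,:3].T; o=c["T"][:3,3]
    return o+d*((np.broadcast_to(z,len(d))-o[2])/d[:,2])[:,None]
def proj(c,P):
    Ti=np.linalg.inv(c["T"]); 
    return cv2.projectPoints(np.array(P,float).reshape(-1,1,3),cv2.Rodrigues(Ti[:3,:3])[0],Ti[:3,3],c["K"],c["distortion"])[0][:,0]
def crop(c,x0,y0,w,h,s,name):
    im=cv2.resize(c["img"][y0:y0+h,x0:x0+w,::-1],None,fx=s,fy=s,interpolation=cv2.INTER_CUBIC)
    for k in range(0,w,20): cv2.putText(im,str(x0+k),(k*s,10),0,.35,(0,0,255));cv2.line(im,(k*s,0),(k*s,4),(0,0,255))
    for k in range(0,h,20): cv2.putText(im,str(y0+k),(0,k*s+4),0,.35,(0,0,255))
    cv2.imwrite("pics/"+name,im)
E
cat > m.py <<'E'
from h import *
st=get_state();print(R.from_quat(st["tcp_rot"]).as_matrix().round(3))
t=cam("top");s=cam("scene")
crop(t,222,136,156,150,5,"topc.png");crop(s,265,225,170,140,4,"scenec.png")
# white spots & pad colours
for n,c in(("top",t),("scene",s)):
    hsv=cv2.cvtColor(c["img"],cv2.COLOR_RGB2HSV)
    seeds=dict(top=dict(blue=(134,197),yellow=(125,298),red=(461,211),green=(492,306)),scene=dict(blue=(497,244),yellow=(444,181),red=(187,366),green=(127,297)))[n]
    w=((hsv[...,1]<70)&(hsv[...,2]>150)).astype(np.uint8)
    nl,lab,stt,cen=cv2.connectedComponentsWithStats(w)
    for k,(u,v) in seeds.items():
        i=lab[v,u];print(n,k,cen[i].round(1),stt[i][4],unproj(c,[cen[i]],.008)[0].round(4))
    cx=dict(top=(298,212),scene=(350,290))[n]
E
python3 m.py
```

```text
[[ 0.327 -0.001 -0.945]
 [ 0.945 -0.002  0.327]
 [-0.002 -1.     0.   ]]
top blue [133.6 196.7] 324 [0.5971 0.318  0.008 ]
top yellow [125.1 297.6] 302 [0.4111 0.3234 0.008 ]
top red [461.9 210.6] 286 [ 0.583  -0.2897  0.008 ]
top green [492.1 305.7] 347 [ 0.4085 -0.3432  0.008 ]
scene blue [496.5 243.3] 235 [0.5972 0.3212 0.008 ]
scene yellow [443.3 180.1] 153 [0.4115 0.3263 0.008 ]
scene red [186.3 365.8] 357 [ 0.5846 -0.2878  0.008 ]
scene green [126.1 296. ] 293 [ 0.4107 -0.3416  0.008 ]
```

View pics/topc.png

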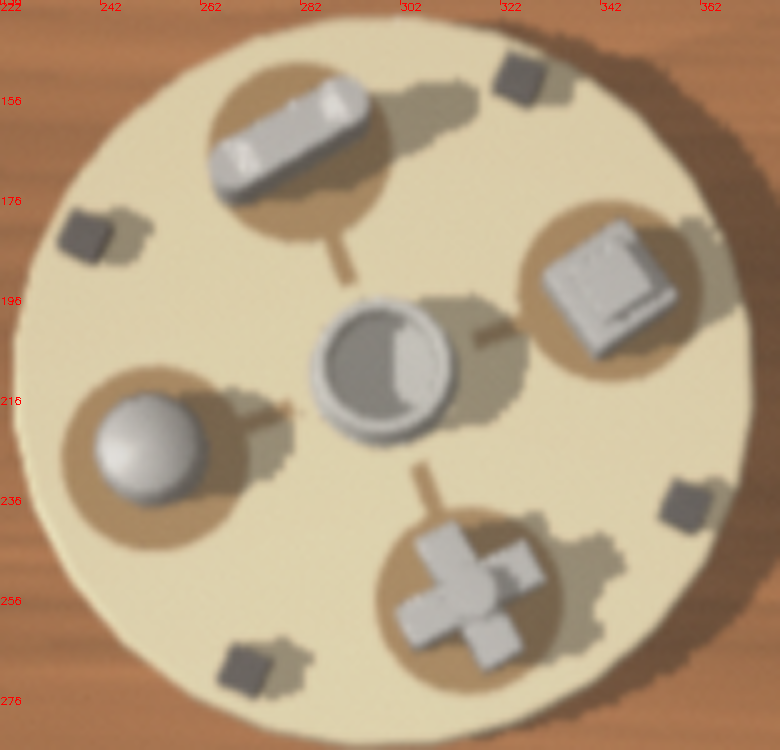

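View pics/scenec.png

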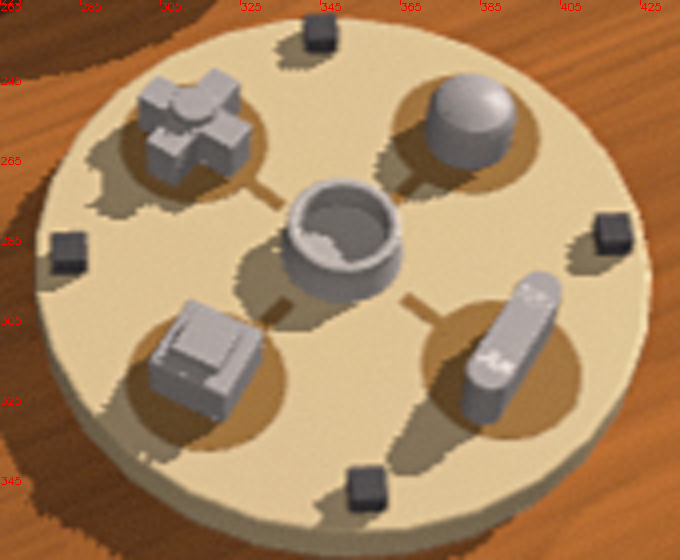

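```bash
cat > fit.py <<'E'
from h import *
from scipy.optimize import minimize
S=8
def box(a,b): return np.array([[a,b],[-a,b],[-a,-b],[a,-b]])/2
def circ(d,n=32,c=0): t=np.arange(n)*2*np.pi/n; return np.c_[np.cos(t)*d/2+c,np.sin(t)*d/2]
bar=np.r_[circ(18,24,23),circ(18,24,-23)]
M=dict(round=[[(circ(40),0),(circ(40),18),(circ(37),23),(circ(28),27.5),(circ(14),29.5)]],
 square=[[(box(36,36),0),(box(36,36),24)],[(box(22,22),24),(box(22,22),30)]],
 bar=[[(bar,0),(bar,30)]],
 cross=[[(box(52,16),0),(box(52,16),24)],[(box(16,52),0),(box(16,52),24)],[(circ(20),0),(circ(20),30)]],
 cup=[[(circ(56),0),(circ(50),22)]])
def sil(c,name,p,zb,org,sz):
    m=np.zeros((sz*S,sz*S),np.uint8);co,si=np.cos(p[2]),np.sin(p[2])
    for prim in M[name]:
        P=np.vstack([np.c_[xy@np.array([[co,si],[-si,co]])/1000+p[:2],np.full(len(xy),zb+z/1000)] for xy,z in prim])
        uv=(proj(c,P)-org+.5)*S
        cv2.fillConvexPoly(m,cv2.convexHull(uv.astype(np.float32)).round().astype(np.int32),1)
    return m
def fit(c,name,p0,zb,sth=60):
    u=proj(c,[[p0[0],p0[1],zb+.015]])[0];sz=60;org=(u-sz/2).round().astype(int)
    im=c["img"][org[1]:org[1]+sz,org[0]:org[0]+sz]
    big=cv2.resize(im,None,fx=S,fy=S,interpolation=cv2.INTER_CUBIC)
    hs=cv2.cvtColor(big,cv2.COLOR_RGB2HSV); m=((hs[...,1]<sth)&(hs[...,2]>60)).astype(np.uint8)
    n,l,st,ce=cv2.connectedComponentsWithStats(m)
    b=max(range(1,n),key=lambda i:st[i][4] if np.hypot(*(ce[i]-sz*S/2))<14*S else 0); m=(l==b).astype(np.uint8)
    f=lambda q:-(lambda s:(s&m).sum()/max(1,(s|m).sum()))(sil(c,name,[q[0]/1000,q[1]/1000,q[2]/10],zb,org,sz))
    best=None
    for y0 in ([0] if name in("round","cup") else np.arange(0,np.pi,.4)):
        q0=np.array([p0[0]*1000,p0[1]*1000,y0*10])
        r=minimize(f,q0,method="Nelder-Mead",options=dict(initial_simplex=q0+np.array([[0,0,0],[6,0,0],[0,6,0],[0,0,2]]),maxfev=150))
        if best is None or r.fun<best.fun: best=r
    q=best.x; return np.array([q[0]/1000,q[1]/1000,q[2]/10]),-best.fun
E
cat > f1.py <<'E'
from fit import *
t=cam("top");s=cam("scene")
seed=dict(round=(251,226),square=(343,194),bar=(280,163),cross=(315,254),cup=(298,210))
for k,u in seed.items():
    p=unproj(t,[u],.05)[0][:2]
    for n,c in(("top",t),("scene",s)):
        q,i=fit(c,k,p,.025);print(k,n,q[:2].round(4),round(np.degrees(q[2]),1),round(i,3))
E
time python3 f1.py
```

```text
round top [0.5404 0.0953] 0.0 0.0
round scene [0.5428 0.0973] 4.1 0.923
square top [ 0.6012 -0.0665] 0.0 0.0
square scene [ 0.605  -0.0657] 128.9 0.912
bar top [0.6566 0.0488] -57.8 0.388
bar scene [0.656  0.0508] -58.1 0.947
cross top [ 0.5272 -0.048 ] 39.4 0.19
cross scene [ 0.4926 -0.0176] 119.9 0.924
cup top [0.5717 0.0139] 4.2 0.254
cup scene [0.5748 0.015 ] 4.1 0.939
real	0m11.002s
user	0m8.289s
sys	0m0.349s
```

```bash
sed -i 's/fit(c,k,p,.025)/fit(c,k,p,.025,32 if n=="top" else 60)/' f1.py; python3 f1.py; python3 - <<'E'
from h import *
c=cam("top");h=cv2.cvtColor(c["img"],cv2.COLOR_RGB2HSV)
for u in((251,226),(343,194),(344,202),(280,163),(255,185),(262,230),(245,240),(310,200)):print(u,h[u[1],u[0]])
E
```

```text
round top [0.5425 0.0957] 7.8 0.804
round scene [0.5427 0.0974] 4.0 0.921
square top [ 0.6048 -0.0678] 130.6 0.849
square scene [ 0.605  -0.0656] 128.3 0.911
bar top [0.6571 0.0484] 125.7 0.781
bar scene [0.656  0.0509] -57.6 0.947
cross top [ 0.4931 -0.0193] 29.8 0.896
cross scene [ 0.4926 -0.0175] 120.1 0.924
cup top [0.5745 0.0129] -4.9 0.872
cup scene [0.574 0.015] -0.8 0.939
(251, 226) [ 17  12 184]
(343, 194) [ 20  13 182]
(344, 202) [ 19  11 179]
(280, 163) [ 20  13 181]
(255, 185) [ 22  58 219]
(262, 230) [ 16  48 101]
(245, 240) [ 16 106 169]
(310, 200) [ 20  51 151]
```

```bash
cat > d.py <<'E'
from h import *
import sys
x,y,z,yaw=map(float,sys.argv[1:5]);st=get_state();r=R.from_quat(st["tcp_rot"]).as_matrix();p=st["eef_pos"]
cur=np.degrees(np.arctan2(r[1,0],r[0,0]));t=-((yaw-cur+90)%180-90)
c,s=np.cos(np.radians(cur-t)),np.sin(np.radians(cur-t));d=np.array([x,y,z])-p
print("t",round(st["time"],2),"pos",p.round(4),"yaw",round(cur,1),"F",st["contact_force"].round(1),"open",round(st["opening"],3),"\n ay",round(np.radians(t),3),"then x,y,z mm",(1000*np.array([c*d[0]+s*d[1],-d[2],-s*d[0]+c*d[1]])).round(1))
E
python3 -m inch '[{"ay":0.11},{"ay":0.11},{"ay":0.11},{"ay":0.11},{"ay":0.11}]' 60
python3 -m inch '[{"ay":0.11},{"ay":0.11},{"ay":0.11,"hand":-0.5},{"hand":-0.5},{"hand":-0.5}]'
python3 d.py .5426 .0966 .12 20.9
```

```text
t 0.45 pos [0.2205 0.6379 0.2422] yaw 70.9 F [ 0.5 -0.7 -0.5] open 0.999 
 ay 0.873 then x,y,z mm [ 107.8  122.2 -620.6]validation failed for argument at $[0]...
validation failed for argument at $[0]...
```

```bash

python3 -m inch '[{"ax":0,"ay":0.11,"az":0,"x":0,"y":0,"z":0,"hand":-1},{"ax":0,"ay":0.11,"az":0,"x":0,"y":0,"z":0,"hand":-1},{"ax":0,"ay":0.11,"az":0,"x":0,"y":0,"z":0,"hand":-1},{"ax":0,"ay":0.11,"az":0,"x":0,"y":0,"z":0,"hand":-1},{"ax":0,"ay":0.11,"az":0,"x":0,"y":0,"z":0,"hand":-1}]' 60
python3 d.py .5426 .0966 .12 20.9
```

```text
time: 0.87
eef_pos: [0.2205, 0.638, 0.2423]
tcp_rot: [-0.666, -0.237, 0.237, 0.666]
contact_force: [0.2, 0.0, -0.3]
opening: 1.002
t 0.87 pos [0.2205 0.638  0.2423] yaw 39.1 F [ 0.2  0.  -0.3] open 1.002 
 ay 0.318 then x,y,z mm [ 107.8  122.3 -620.7]
```

```bash

python3 -m inch '[{"ax":0,"ay":0.106,"az":0,"x":0,"y":0,"z":0,"hand":-0.5},{"ax":0,"ay":0.106,"az":0,"x":0,"y":0,"z":0,"hand":-0.5},{"ax":0,"ay":0.106,"az":0,"x":0,"y":0,"z":0,"hand":-0.5}]'
python3 -m inch '[{"ax":0,"ay":0,"az":0,"x":5.4,"y":6,"z":-31,"hand":-0.5},{"ax":0,"ay":0,"az":0,"x":5.4,"y":6,"z":-31,"hand":-0.5},{"ax":0,"ay":0,"az":0,"x":5.4,"y":6,"z":-31,"hand":-0.5},{"ax":0,"ay":0,"az":0,"x":5.4,"y":6,"z":-31,"hand":-0.5},{"ax":0,"ay":0,"az":0,"x":5.4,"y":6,"z":-31,"hand":-0.5}]'
python3 -m inch '[{"ax":0,"ay":0,"az":0,"x":5.4,"y":6,"z":-31,"hand":-0.5},{"ax":0,"ay":0,"az":0,"x":5.4,"y":6,"z":-31,"hand":-0.5},{"ax":0,"ay":0,"az":0,"x":5.4,"y":6,"z":-31,"hand":-0.5},{"ax":0,"ay":0,"az":0,"x":5.4,"y":6,"z":-31,"hand":-0.5},{"ax":0,"ay":0,"az":0,"x":5.4,"y":6,"z":-31,"hand":-0.5}]'
python3 -m inch '[{"ax":0,"ay":0,"az":0,"x":5.4,"y":6,"z":-31,"hand":-0.5},{"ax":0,"ay":0,"az":0,"x":5.4,"y":6,"z":-31,"hand":-0.5},{"ax":0,"ay":0,"az":0,"x":5.4,"y":6,"z":-31,"hand":-0.5},{"ax":0,"ay":0,"az":0,"x":5.4,"y":6,"z":-31,"hand":-0.5},{"ax":0,"ay":0,"az":0,"x":5.4,"y":6,"z":-31,"hand":-0.5}]'
python3 -m inch '[{"ax":0,"ay":0,"az":0,"x":5.4,"y":6,"z":-31,"hand":-0.5},{"ax":0,"ay":0,"az":0,"x":5.4,"y":6,"z":-31,"hand":-0.5},{"ax":0,"ay":0,"az":0,"x":5.4,"y":6,"z":-31,"hand":-0.5},{"ax":0,"ay":0,"az":0,"x":5.4,"y":6,"z":-31,"hand":-0.5},{"ax":0,"ay":0,"az":0,"x":0,"y":0,"z":0,"hand":-0.5}]'
python3 d.py .5426 .0966 .039 20.9; python3 - <<'E'
from h import *
c=cam("scene");crop(c,225,110,260,200,3,"s2.png")
E
```

```text
time: 1.12
eef_pos: [0.2205, 0.638, 0.2424]
tcp_rot: [-0.695, -0.128, 0.128, 0.695]
contact_force: [-0.2, 0.4, -0.5]
opening: 0.749
time: 1.53
eef_pos: [0.3022, 0.502, 0.2122]
tcp_rot: [-0.695, -0.13, 0.13, 0.695]
contact_force: [0.9, 0.6, 0.4]
opening: 0.751
time: 1.95
eef_pos: [0.3835, 0.3672, 0.1824]
tcp_rot: [-0.695, -0.13, 0.13, 0.695]
contact_force: [0.3, 0.7, -0.2]
opening: 0.753
time: 2.37
eef_pos: [0.4649, 0.2324, 0.1525]
tcp_rot: [-0.695, -0.13, 0.13, 0.695]
contact_force: [0.8, 0.1, 0.4]
opening: 0.745
time: 2.78
eef_pos: [0.5312, 0.1218, 0.1278]
tcp_rot: [0.696, 0.129, -0.128, -0.695]
contact_force: [-0.4, 0.2, 0.8]
opening: 0.749
t 2.78 pos [0.5312 0.1218 0.1278] yaw 20.9 F [-0.4  0.2  0.8] open 0.749 
 ay 0.001 then x,y,z mm [  1.6  88.8 -27.6]
```

View pics/s2.png

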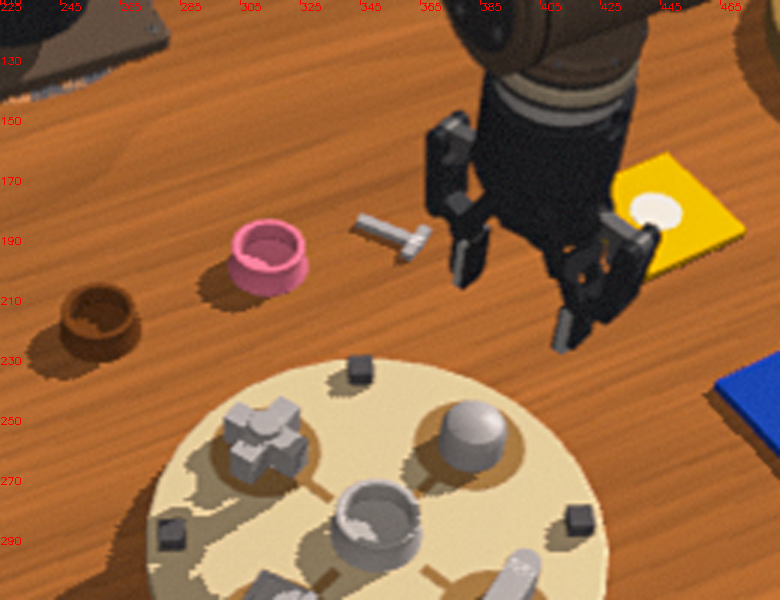

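Gripper (about pixel (405,200) scene) is just short of the round knob (383,252), as computed. Going down.

```bash

python3 -m inch '[{"ax":0,"ay":0,"az":0,"x":0.8,"y":0,"z":-13.8,"hand":-0.5},{"ax":0,"ay":0,"az":0,"x":0.8,"y":0,"z":-13.8,"hand":-0.5},{"ax":0,"ay":0,"az":0,"x":0,"y":20,"z":0,"hand":-0.5},{"ax":0,"ay":0,"az":0,"x":0,"y":20,"z":0,"hand":-0.5},{"ax":0,"ay":0,"az":0,"x":0,"y":20,"z":0,"hand":-0.5}]'
python3 -m inch '[{"ax":0,"ay":0,"az":0,"x":0,"y":12,"z":0,"hand":-0.5},{"ax":0,"ay":0,"az":0,"x":0,"y":12,"z":0,"hand":-0.5},{"ax":0,"ay":0,"az":0,"x":0,"y":3,"z":0,"hand":-0.5},{"ax":0,"ay":0,"az":0,"x":0,"y":0,"z":0,"hand":-0.5}]'
python3 d.py .5426 .0966 .039 20.9
python3 - <<'E'
from h import *
c=cam("scene");crop(c,265,110,220,200,3,"s3.png")
E
```

```text
time: 3.25
eef_pos: [0.5415, 0.1006, 0.0687]
tcp_rot: [0.695, 0.131, -0.129, -0.695]
contact_force: [-0.6, -0.4, -0.3]
opening: 0.751
time: 3.58
eef_pos: [0.5402, 0.1009, 0.0406]
tcp_rot: [-0.695, -0.13, 0.131, 0.695]
contact_force: [-0.9, 0.0, 0.2]
opening: 0.749
t 3.58 pos [0.5402 0.1009 0.0406] yaw 21.2 F [-0.9  0.   0.2] open 0.749 
 ay 0.006 then x,y,z mm [ 0.7  1.6 -4.9]
```

View pics/s3.png

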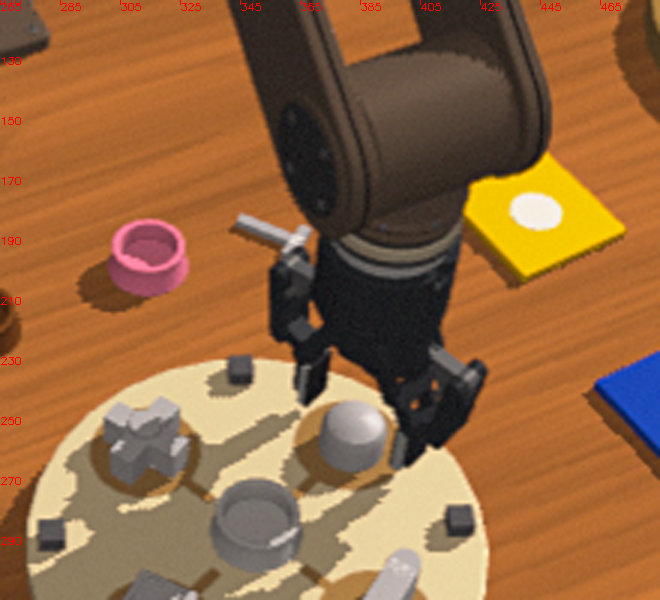

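Fingers straddle the knob (383,255); ~5 mm short along tool z. Correct and close.

```bash

python3 -m inch '[{"ax":0,"ay":0,"az":0,"x":0.7,"y":0,"z":-4.9,"hand":-0.5},{"ax":0,"ay":0,"az":0,"x":0,"y":0,"z":0,"hand":-0.5},{"ax":0,"ay":0,"az":0,"x":0,"y":0,"z":0,"hand":-0.5}]'
python3 d.py .5426 .0966 .039 20.9
python3 -m inch '[{"ax":0,"ay":0,"az":0,"x":0,"y":0,"z":0,"hand":1},{"ax":0,"ay":0,"az":0,"x":0,"y":0,"z":0,"hand":1},{"ax":0,"ay":0,"az":0,"x":0,"y":0,"z":0,"hand":1},{"ax":0,"ay":0,"az":0,"x":0,"y":0,"z":0,"hand":1},{"ax":0,"ay":0,"az":0,"x":0,"y":0,"z":0,"hand":1}]' 60
python3 d.py .5972 .3196 .13 20.9
```

```text
time: 3.88
eef_pos: [0.5441, 0.0962, 0.0425]
tcp_rot: [0.695, 0.131, -0.129, -0.695]
contact_force: [0.1, -0.2, 0.0]
opening: 0.75
t 3.88 pos [0.5441 0.0962 0.0425] yaw 21.2 F [ 0.1 -0.2  0. ] open 0.75 
 ay 0.005 then x,y,z mm [-1.2  3.5  0.9]
time: 4.3
eef_pos: [0.5436, 0.0965, 0.0422]
tcp_rot: [0.695, 0.13, -0.13, -0.695]
contact_force: [-0.7, 0.2, 5.9]
opening: 0.435
t 4.3 pos [0.5436 0.0965 0.0422] yaw 21.2 F [-0.7  0.2  5.9] open 0.435 
 ay 0.005 then x,y,z mm [129.7 -87.8 189.3]
```

```bash

python3 -m inch '[{"ax":0,"ay":0,"az":0,"x":0,"y":-15,"z":0,"hand":1},{"ax":0,"ay":0,"az":0,"x":0,"y":-30,"z":0,"hand":1},{"ax":0,"ay":0,"az":0,"x":0,"y":-30,"z":0,"hand":1},{"ax":0,"ay":0,"az":0,"x":9,"y":-13,"z":13,"hand":1},{"ax":0,"ay":0,"az":0,"x":18,"y":0,"z":27,"hand":1}]'
python3 -m inch '[{"ax":0,"ay":0,"az":0,"x":18,"y":0,"z":27,"hand":1},{"ax":0,"ay":0,"az":0,"x":18,"y":0,"z":27,"hand":1},{"ax":0,"ay":0,"az":0,"x":18,"y":0,"z":27,"hand":1},{"ax":0,"ay":0,"az":0,"x":18,"y":0,"z":27,"hand":1},{"ax":0,"ay":0,"az":0,"x":18,"y":0,"z":27,"hand":1}]'
python3 -m inch '[{"ax":0,"ay":0,"az":0,"x":8,"y":0,"z":11,"hand":1},{"ax":0,"ay":0,"az":0,"x":0,"y":0,"z":0,"hand":1},{"ax":0,"ay":0,"az":0,"x":0,"y":0,"z":0,"hand":1}]'
python3 d.py .5972 .3196 .05 20.9
python3 d.py .5972 .3196 .05 20.9
python3 - <<'E'
from h import *
c=cam("scene");crop(c,360,110,240,200,3,"s4.png")
E
```

```text
time: 4.72
eef_pos: [0.5559, 0.142, 0.133]
tcp_rot: [0.696, 0.131, -0.127, -0.695]
contact_force: [1.5, 0.3, -0.5]
opening: 0.442
time: 5.13
eef_pos: [0.588, 0.3033, 0.1277]
tcp_rot: [0.695, 0.129, -0.131, -0.695]
contact_force: [0.5, -0.1, -1.4]
opening: 0.44
time: 5.38
eef_pos: [0.5915, 0.3151, 0.1279]
tcp_rot: [0.695, 0.13, -0.131, -0.695]
contact_force: [0.3, -0.3, -2.1]
opening: 0.432
t 5.38 pos [0.5915 0.3151 0.1279] yaw 21.3 F [ 0.3 -0.3 -2.1] open 0.432 
 ay 0.007 then x,y,z mm [ 7.  77.9  2.2]
t 5.38 pos [0.5915 0.3151 0.1279] yaw 21.3 F [ 0.3 -0.3 -2.1] open 0.432 
 ay 0.007 then x,y,z mm [ 7.  77.9  2.2]
```

View pics/s4.png

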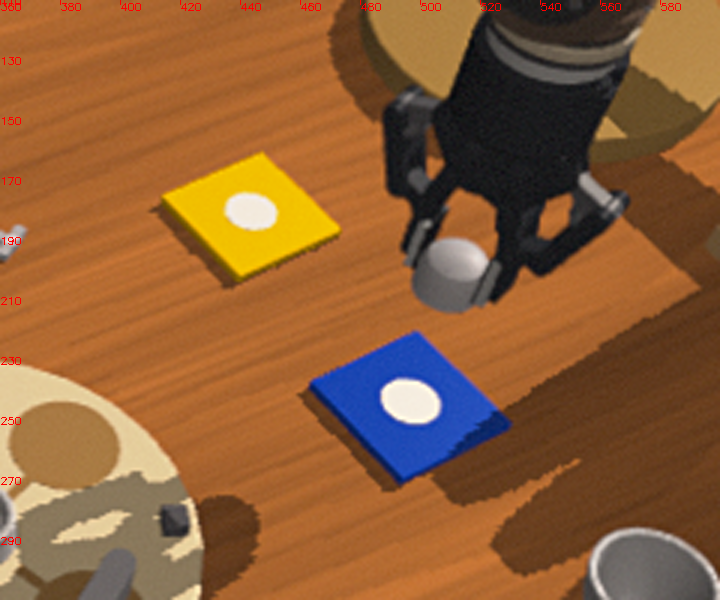

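Knob held level (504,200 scene), beside the blue pad. Moving over the spot and lowering.

```bash

python3 -m inch '[{"ax":0,"ay":0,"az":0,"x":7,"y":0,"z":2.2,"hand":1},{"ax":0,"ay":0,"az":0,"x":0,"y":25,"z":0,"hand":1},{"ax":0,"ay":0,"az":0,"x":0,"y":25,"z":0,"hand":1},{"ax":0,"ay":0,"az":0,"x":0,"y":25,"z":0,"hand":1},{"ax":0,"ay":0,"az":0,"x":0,"y":15,"z":0,"hand":1}]'
python3 -m inch '[{"ax":0,"ay":0,"az":0,"x":0,"y":4,"z":0,"hand":1},{"ax":0,"ay":0,"az":0,"x":0,"y":0,"z":0,"hand":1},{"ax":0,"ay":0,"az":0,"x":0,"y":0,"z":0,"hand":1}]'
python3 d.py .5972 .3196 .025 20.9
cat > held.py <<'E'
from fit import *
import sys
name,x,y,zb=sys.argv[1],*map(float,sys.argv[2:5])
for n,th in(("top",32),("scene",60)):
    try:
        q,i=fit(cam(n),name,(x,y),zb,int(sys.argv[5]) if len(sys.argv)>5 else th);print(name,n,q[:2].round(4),round(np.degrees(q[2]),1),round(i,3))
    except Exception as e: print(n,"fail",e)
E
python3 held.py round .5972 .3196 .011
```

```text
time: 5.85
eef_pos: [0.5968, 0.3178, 0.0362]
tcp_rot: [0.695, 0.128, -0.131, -0.695]
contact_force: [-1.3, -0.6, -2.7]
opening: 0.437
time: 6.1
eef_pos: [0.599, 0.3195, 0.0365]
tcp_rot: [-0.695, -0.13, 0.129, 0.695]
contact_force: [0.4, 0.3, -1.9]
opening: 0.442
t 6.1 pos [0.599  0.3195 0.0365] yaw 21.2 F [ 0.4  0.3 -1.9] open 0.442 
 ay 0.005 then x,y,z mm [-1.7 11.5  0.7]
round top [0.6011 0.3127] 8.0 0.415
round scene [0.5957 0.3271] -9.5 0.82
```

```bash

python3 -m inch '[{"ax":0,"ay":0,"az":0,"x":-0.8,"y":4,"z":0,"hand":1},{"ax":0,"ay":0,"az":0,"x":0,"y":3,"z":0,"hand":1},{"ax":0,"ay":0,"az":0,"x":0,"y":0,"z":0,"hand":1}]'
python3 -m inch '[{"ax":0,"ay":0,"az":0,"x":0,"y":1.5,"z":0,"hand":1},{"ax":0,"ay":0,"az":0,"x":0,"y":0,"z":0,"hand":1}]'
python3 -m inch '[{"ax":0,"ay":0,"az":0,"x":0,"y":1,"z":0,"hand":1},{"ax":0,"ay":0,"az":0,"x":0,"y":0,"z":0,"hand":1}]'
```

```text
time: 6.45
eef_pos: [0.597, 0.3193, 0.0281]
tcp_rot: [0.695, 0.13, -0.13, -0.695]
contact_force: [-0.7, 0.4, -2.1]
opening: 0.436
time: 6.62
eef_pos: [0.5971, 0.3193, 0.0266]
tcp_rot: [0.695, 0.13, -0.13, -0.695]
contact_force: [-0.4, 0.7, -2.1]
opening: 0.438
time: 6.78
eef_pos: [0.5972, 0.3194, 0.0256]
tcp_rot: [0.695, 0.13, -0.13, -0.695]
contact_force: [0.2, 0.1, -1.0]
opening: 0.438
```

```bash

python3 -m inch '[{"ax":0,"ay":0,"az":0,"x":0,"y":0.5,"z":0,"hand":1},{"ax":0,"ay":0,"az":0,"x":0,"y":0,"z":0,"hand":1}]'
python3 -m inch '[{"ax":0,"ay":0,"az":0,"x":0,"y":0.4,"z":0,"hand":1},{"ax":0,"ay":0,"az":0,"x":0,"y":0,"z":0,"hand":1}]'
```

```text
time: 6.95
eef_pos: [0.5974, 0.3194, 0.0253]
tcp_rot: [-0.695, -0.13, 0.13, 0.695]
contact_force: [0.5, 0.6, -1.2]
opening: 0.434
time: 7.12
eef_pos: [0.5974, 0.3194, 0.0253]
tcp_rot: [0.695, 0.13, -0.13, -0.695]
contact_force: [-1.9, 0.6, -0.2]
opening: 0.44
```

Touch-down at .0253 (the weight is now off the wrist). Release, lift, and check.

```bash

python3 -m inch '[{"ax":0,"ay":0,"az":0,"x":0,"y":0,"z":0,"hand":0},{"ax":0,"ay":0,"az":0,"x":0,"y":0,"z":0,"hand":-0.2},{"ax":0,"ay":0,"az":0,"x":0,"y":0,"z":0,"hand":-0.5},{"ax":0,"ay":0,"az":0,"x":0,"y":0,"z":0,"hand":-0.5},{"ax":0,"ay":0,"az":0,"x":0,"y":-10,"z":0,"hand":-0.5}]'
python3 -m inch '[{"ax":0,"ay":0,"az":0,"x":0,"y":-25,"z":0,"hand":-0.5},{"ax":0,"ay":0,"az":0,"x":0,"y":-35,"z":0,"hand":-0.5},{"ax":0,"ay":0,"az":0,"x":0,"y":-35,"z":0,"hand":-0.5},{"ax":0,"ay":0,"az":0,"x":0,"y":0,"z":0,"hand":-0.5}]'
python3 held.py round .5972 .3196 .008
python3 d.py .605 -.0667 .13 39
```

```text
time: 7.53
eef_pos: [0.5958, 0.3188, 0.033]
tcp_rot: [0.695, 0.129, -0.132, -0.695]
contact_force: [-0.5, -1.0, -0.6]
opening: 0.753
time: 7.87
eef_pos: [0.6022, 0.3213, 0.1406]
tcp_rot: [-0.694, -0.136, 0.124, 0.696]
contact_force: [1.1, 0.4, 0.6]
opening: 0.752
round top [0.597  0.3195] 8.9 0.883
round scene [0.5967 0.3209] 4.7 0.934
t 7.97 pos [0.599  0.32   0.1338] yaw 21.2 F [ 0.   0.3 -0.9] open 0.742 
 ay -0.311 then x,y,z mm [-238.7    3.8 -304.3]
```

Round knob is centred within ~1 mm. Next the square knob.

```bash

python3 -m inch '[{"ax":0,"ay":-0.104,"az":0,"x":0,"y":0,"z":0,"hand":-0.5},{"ax":0,"ay":-0.104,"az":0,"x":0,"y":0,"z":0,"hand":-0.5},{"ax":0,"ay":-0.103,"az":0,"x":0,"y":0,"z":0,"hand":-0.5},{"ax":0,"ay":0,"az":0,"x":-20,"y":0,"z":-25,"hand":-0.5},{"ax":0,"ay":0,"az":0,"x":-20,"y":0,"z":-25,"hand":-0.5}]'
python3 -m inch '[{"ax":0,"ay":0,"az":0,"x":-20,"y":0,"z":-25,"hand":-0.5},{"ax":0,"ay":0,"az":0,"x":-20,"y":0,"z":-25,"hand":-0.5},{"ax":0,"ay":0,"az":0,"x":-20,"y":0,"z":-25,"hand":-0.5},{"ax":0,"ay":0,"az":0,"x":-20,"y":0,"z":-25,"hand":-0.5},{"ax":0,"ay":0,"az":0,"x":-20,"y":0,"z":-25,"hand":-0.5}]'
python3 -m inch '[{"ax":0,"ay":0,"az":0,"x":-20,"y":0,"z":-25,"hand":-0.5},{"ax":0,"ay":0,"az":0,"x":-20,"y":0,"z":-25,"hand":-0.5},{"ax":0,"ay":0,"az":0,"x":-20,"y":0,"z":-25,"hand":-0.5},{"ax":0,"ay":0,"az":0,"x":-20,"y":0,"z":-25,"hand":-0.5},{"ax":0,"ay":0,"az":0,"x":-18,"y":0,"z":-27,"hand":-0.5}]'
python3 -m inch '[{"ax":0,"ay":0,"az":0,"x":0,"y":0,"z":0,"hand":-0.5},{"ax":0,"ay":0,"az":0,"x":0,"y":0,"z":0,"hand":-0.5}]'
python3 d.py .605 -.0667 .04 39
```

```text
time: 8.38
eef_pos: [0.5962, 0.2556, 0.1279]
tcp_rot: [-0.666, -0.236, 0.238, 0.666]
contact_force: [-0.1, -0.7, -0.4]
opening: 0.751
time: 8.8
eef_pos: [0.5972, 0.0938, 0.1281]
tcp_rot: [-0.666, -0.235, 0.237, 0.667]
contact_force: [0.5, 0.2, -0.7]
opening: 0.751
time: 9.22
eef_pos: [0.6007, -0.0662, 0.128]
tcp_rot: [-0.666, -0.235, 0.237, 0.667]
contact_force: [0.7, 0.2, 0.2]
opening: 0.751
time: 9.38
eef_pos: [0.6015, -0.0665, 0.1284]
tcp_rot: [-0.666, -0.234, 0.236, 0.668]
contact_force: [0.2, 1.0, 0.7]
opening: 0.752
t 9.38 pos [ 0.6015 -0.0665  0.1284] yaw 38.8 F [0.2 1.  0.7] open 0.752 
 ay -0.003 then x,y,z mm [ 2.6 88.4 -2.4]
```

```bash

python3 -m inch '[{"ax":0,"ay":0,"az":0,"x":2.6,"y":0,"z":-2.4,"hand":-0.5},{"ax":0,"ay":0,"az":0,"x":0,"y":25,"z":0,"hand":-0.5},{"ax":0,"ay":0,"az":0,"x":0,"y":25,"z":0,"hand":-0.5},{"ax":0,"ay":0,"az":0,"x":0,"y":20,"z":0,"hand":-0.5},{"ax":0,"ay":0,"az":0,"x":0,"y":12,"z":0,"hand":-0.5}]'
python3 -m inch '[{"ax":0,"ay":0,"az":0,"x":0,"y":4,"z":0,"hand":-0.5},{"ax":0,"ay":0,"az":0,"x":0,"y":0,"z":0,"hand":-0.5},{"ax":0,"ay":0,"az":0,"x":0,"y":0,"z":0,"hand":-0.5}]'
python3 d.py .605 -.0667 .04 39
```

```text
time: 9.8
eef_pos: [0.6041, -0.0631, 0.0446]
tcp_rot: [-0.665, -0.235, 0.238, 0.667]
contact_force: [-0.3, 1.2, 0.5]
opening: 0.745
time: 10.05
eef_pos: [0.6067, -0.0649, 0.0447]
tcp_rot: [0.667, 0.237, -0.236, -0.666]
contact_force: [-0.2, -0.7, 0.5]
opening: 0.749
t 10.05 pos [ 0.6067 -0.0649  0.0447] yaw 39.1 F [-0.2 -0.7  0.5] open 0.749 
 ay 0.001 then x,y,z mm [-2.5  4.7 -0.3]
```

```bash

python3 -m inch '[{"ax":0,"ay":0,"az":0,"x":0,"y":2.5,"z":-0.5,"hand":-0.5},{"ax":0,"ay":0,"az":0,"x":-1,"y":0,"z":0,"hand":-0.5},{"ax":0,"ay":0,"az":0,"x":0,"y":0,"z":0,"hand":-0.5}]'
python3 -m inch '[{"ax":0,"ay":0,"az":0,"x":0,"y":0,"z":0,"hand":1},{"ax":0,"ay":0,"az":0,"x":0,"y":0,"z":0,"hand":1},{"ax":0,"ay":0,"az":0,"x":0,"y":0,"z":0,"hand":1},{"ax":0,"ay":0,"az":0,"x":0,"y":0,"z":0,"hand":1},{"ax":0,"ay":0,"az":0,"x":0,"y":0,"z":0,"hand":1}]' 60
python3 d.py .4113 .3249 .13 39; python3 - <<'E'
from h import *
c=cam("scene");crop(c,265,200,200,160,4,"s5.png")
E
```

```text
time: 10.3
eef_pos: [0.6061, -0.0666, 0.0424]
tcp_rot: [0.667, 0.237, -0.236, -0.666]
contact_force: [0.5, -0.8, 0.7]
opening: 0.749
time: 10.72
eef_pos: [0.6062, -0.0666, 0.0423]
tcp_rot: [0.667, 0.236, -0.236, -0.666]
contact_force: [0.4, -0.3, 3.3]
opening: 0.41
t 10.72 pos [ 0.6062 -0.0666  0.0423] yaw 39.0 F [ 0.4 -0.3  3.3] open 0.41 
 ay 0.0 then x,y,z mm [ 94.9 -87.7 426.9]
```

View pics/s5.png

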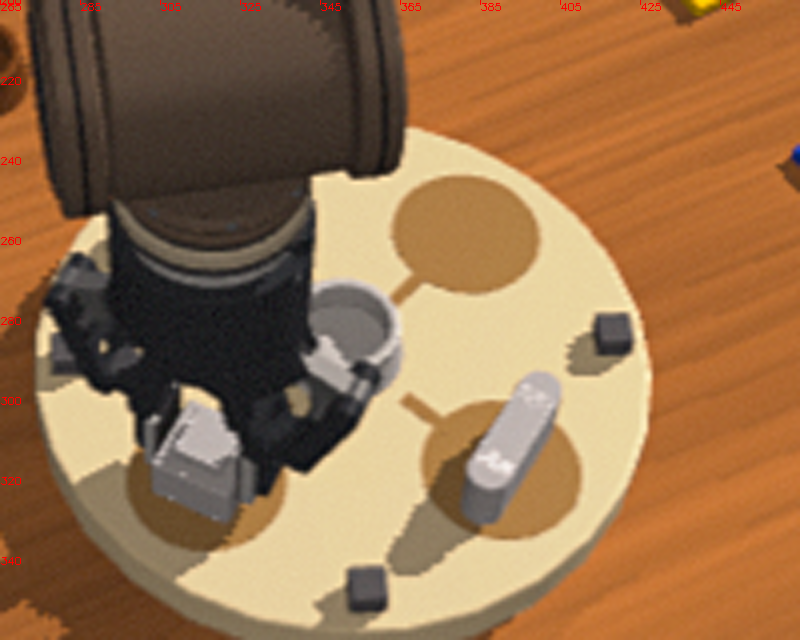

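Square knob firmly between the pads (311,315). Lift and carry to yellow.

```bash

python3 -m inch '[{"ax":0,"ay":0,"az":0,"x":0,"y":-15,"z":0,"hand":1},{"ax":0,"ay":0,"az":0,"x":0,"y":-30,"z":0,"hand":1},{"ax":0,"ay":0,"az":0,"x":0,"y":-30,"z":0,"hand":1},{"ax":0,"ay":0,"az":0,"x":3,"y":-13,"z":14,"hand":1},{"ax":0,"ay":0,"az":0,"x":6.3,"y":0,"z":28.5,"hand":1}]'
python3 -m inch '[{"ax":0,"ay":0,"az":0,"x":6.3,"y":0,"z":28.5,"hand":1},{"ax":0,"ay":0,"az":0,"x":6.3,"y":0,"z":28.5,"hand":1},{"ax":0,"ay":0,"az":0,"x":6.3,"y":0,"z":28.5,"hand":1},{"ax":0,"ay":0,"az":0,"x":6.3,"y":0,"z":28.5,"hand":1},{"ax":0,"ay":0,"az":0,"x":6.3,"y":0,"z":28.5,"hand":1}]'
python3 -m inch '[{"ax":0,"ay":0,"az":0,"x":6.3,"y":0,"z":28.5,"hand":1},{"ax":0,"ay":0,"az":0,"x":6.3,"y":0,"z":28.5,"hand":1},{"ax":0,"ay":0,"az":0,"x":6.3,"y":0,"z":28.5,"hand":1},{"ax":0,"ay":0,"az":0,"x":6.3,"y":0,"z":28.5,"hand":1},{"ax":0,"ay":0,"az":0,"x":6.3,"y":0,"z":28.5,"hand":1}]'
python3 -m inch '[{"ax":0,"ay":0,"az":0,"x":6.3,"y":0,"z":28.5,"hand":1},{"ax":0,"ay":0,"az":0,"x":6.3,"y":0,"z":28.5,"hand":1},{"ax":0,"ay":0,"az":0,"x":6.3,"y":0,"z":28.5,"hand":1},{"ax":0,"ay":0,"az":0,"x":0,"y":0,"z":0,"hand":1},{"ax":0,"ay":0,"az":0,"x":0,"y":0,"z":0,"hand":1}]'
python3 d.py .4113 .3249 .03 39
```

```text
time: 11.18
eef_pos: [0.5895, -0.0298, 0.1337]
tcp_rot: [0.669, 0.238, -0.232, -0.665]
contact_force: [1.2, 0.6, -1.5]
opening: 0.409
time: 11.6
eef_pos: [0.5189, 0.1041, 0.128]
tcp_rot: [-0.666, -0.235, 0.237, 0.667]
contact_force: [0.0, 0.9, -2.5]
opening: 0.406
time: 12.02
eef_pos: [0.4537, 0.2345, 0.1281]
tcp_rot: [-0.666, -0.235, 0.237, 0.667]
contact_force: [0.9, 0.1, -2.3]
opening: 0.405
time: 12.43
eef_pos: [0.4148, 0.3125, 0.1281]
tcp_rot: [0.666, 0.236, -0.238, -0.666]
contact_force: [0.1, 0.3, -2.6]
opening: 0.408
t 12.43 pos [0.4148 0.3125 0.1281] yaw 39.2 F [ 0.1  0.3 -2.6] open 0.408 
 ay 0.004 then x,y,z mm [ 5.1 98.1 11.8]
```

```bash

python3 -m inch '[{"ax":0,"ay":0,"az":0,"x":5.1,"y":0,"z":11.8,"hand":1},{"ax":0,"ay":0,"az":0,"x":0,"y":25,"z":0,"hand":1},{"ax":0,"ay":0,"az":0,"x":0,"y":25,"z":0,"hand":1},{"ax":0,"ay":0,"az":0,"x":0,"y":25,"z":0,"hand":1},{"ax":0,"ay":0,"az":0,"x":0,"y":15,"z":0,"hand":1}]'
python3 -m inch '[{"ax":0,"ay":0,"az":0,"x":0,"y":3,"z":0,"hand":1},{"ax":0,"ay":0,"az":0,"x":0,"y":0,"z":0,"hand":1},{"ax":0,"ay":0,"az":0,"x":0,"y":0,"z":0,"hand":1}]'
python3 d.py .4113 .3249 .0253 39
```

```text
time: 12.85
eef_pos: [0.4117, 0.3229, 0.0364]
tcp_rot: [0.667, 0.234, -0.237, -0.667]
contact_force: [-1.3, -0.3, -2.9]
opening: 0.407
time: 13.1
eef_pos: [0.4138, 0.3243, 0.037]
tcp_rot: [-0.667, -0.236, 0.235, 0.667]
contact_force: [-0.5, 0.0, -1.9]
opening: 0.405
t 13.1 pos [0.4138 0.3243 0.037 ] yaw 39.0 F [-0.5  0.  -1.9] open 0.405 
 ay -0.001 then x,y,z mm [-1.6 11.7  2.1]
```

```bash

python3 -m inch '[{"ax":0,"ay":0,"az":0,"x":-0.8,"y":4,"z":1,"hand":1},{"ax":0,"ay":0,"az":0,"x":0,"y":4,"z":0,"hand":1},{"ax":0,"ay":0,"az":0,"x":0,"y":0,"z":0,"hand":1},{"ax":0,"ay":0,"az":0,"x":0,"y":0,"z":0,"hand":1}]'
python3 d.py .4113 .3249 .0253 39
python3 -m inch '[{"ax":0,"ay":0,"az":0,"x":0,"y":1.5,"z":0,"hand":1},{"ax":0,"ay":0,"az":0,"x":0,"y":0,"z":0,"hand":1}]'
python3 -m inch '[{"ax":0,"ay":0,"az":0,"x":0,"y":0.8,"z":0,"hand":1},{"ax":0,"ay":0,"az":0,"x":0,"y":0,"z":0,"hand":1}]'
```

```text
time: 13.43
eef_pos: [0.4118, 0.3246, 0.0287]
tcp_rot: [-0.666, -0.236, 0.236, 0.667]
contact_force: [-0.1, 0.5, -2.6]
opening: 0.408
t 13.43 pos [0.4118 0.3246 0.0287] yaw 39.0 F [-0.1  0.5 -2.6] open 0.408 
 ay 0.0 then x,y,z mm [-0.2  3.4  0.5]
time: 13.6
eef_pos: [0.4117, 0.3246, 0.027]
tcp_rot: [0.666, 0.236, -0.236, -0.666]
contact_force: [-0.2, 0.6, -2.9]
opening: 0.408
time: 13.77
eef_pos: [0.4117, 0.3246, 0.0261]
tcp_rot: [0.667, 0.236, -0.236, -0.666]
contact_force: [-0.6, -0.3, -2.5]
opening: 0.408
```

```bash

python3 -m inch '[{"ax":0,"ay":0,"az":0,"x":0,"y":0.6,"z":0,"hand":1},{"ax":0,"ay":0,"az":0,"x":0,"y":0,"z":0,"hand":1}]'
python3 -m inch '[{"ax":0,"ay":0,"az":0,"x":0,"y":0.5,"z":0,"hand":1},{"ax":0,"ay":0,"az":0,"x":0,"y":0,"z":0,"hand":1}]'
python3 -m inch '[{"ax":0,"ay":0,"az":0,"x":0,"y":0.4,"z":0,"hand":1},{"ax":0,"ay":0,"az":0,"x":0,"y":0,"z":0,"hand":1}]'
```

```text
time: 13.93
eef_pos: [0.4117, 0.3246, 0.0255]
tcp_rot: [0.667, 0.236, -0.236, -0.667]
contact_force: [0.4, 0.0, -2.8]
opening: 0.41
time: 14.1
eef_pos: [0.4117, 0.3246, 0.0253]
tcp_rot: [0.667, 0.236, -0.236, -0.666]
contact_force: [-0.7, -1.1, -0.2]
opening: 0.408
time: 14.27
eef_pos: [0.4118, 0.3246, 0.0252]
tcp_rot: [0.667, 0.236, -0.236, -0.666]
contact_force: [-3.0, -1.7, 5.8]
opening: 0.405
```

Contact. Release, lift, check; then compute the bar.

```bash

python3 -m inch '[{"ax":0,"ay":0,"az":0,"x":0,"y":0,"z":0,"hand":0},{"ax":0,"ay":0,"az":0,"x":0,"y":0,"z":0,"hand":-0.2},{"ax":0,"ay":0,"az":0,"x":0,"y":0,"z":0,"hand":-0.5},{"ax":0,"ay":0,"az":0,"x":0,"y":0,"z":0,"hand":-0.5},{"ax":0,"ay":0,"az":0,"x":0,"y":-10,"z":0,"hand":-0.5}]'
python3 -m inch '[{"ax":0,"ay":0,"az":0,"x":0,"y":-25,"z":0,"hand":-0.5},{"ax":0,"ay":0,"az":0,"x":0,"y":-35,"z":0,"hand":-0.5},{"ax":0,"ay":0,"az":0,"x":0,"y":-35,"z":0,"hand":-0.3},{"ax":0,"ay":0,"az":0,"x":0,"y":0,"z":0,"hand":-0.1}]'
python3 held.py square .4113 .3249 .008
python3 d.py .6565 .0497 .13 32.2
```

```text
time: 14.68
eef_pos: [0.4103, 0.3238, 0.033]
tcp_rot: [0.667, 0.235, -0.238, -0.666]
contact_force: [-0.3, 0.2, 0.3]
opening: 0.748
time: 15.02
eef_pos: [0.4162, 0.3271, 0.1383]
tcp_rot: [-0.666, -0.242, 0.231, 0.667]
contact_force: [0.9, -0.1, 1.0]
opening: 0.553
square top [0.4113 0.3258] 23.7 0.72
square scene [0.4108 0.327 ] 132.3 0.876
t 15.12 pos [0.4132 0.3254 0.1325] yaw 39.0 F [-0.1 -1.1  0.2] open 0.549 
 ay 0.119 then x,y,z mm [  59.     2.5 -363. ]
```

Square knob placed (scene within 1 mm). Now the bar pull.

```bash

python3 -m inch '[{"ax":0,"ay":0.119,"az":0,"x":0,"y":0,"z":0,"hand":-0.1},{"ax":0,"ay":0,"az":0,"x":2,"y":0,"z":-14,"hand":-0.1},{"ax":0,"ay":0,"az":0,"x":4.5,"y":0,"z":-28,"hand":-0.1},{"ax":0,"ay":0,"az":0,"x":4.5,"y":0,"z":-28,"hand":-0.1},{"ax":0,"ay":0,"az":0,"x":4.5,"y":0,"z":-28,"hand":-0.1}]'
python3 -m inch '[{"ax":0,"ay":0,"az":0,"x":4.5,"y":0,"z":-28,"hand":-0.1},{"ax":0,"ay":0,"az":0,"x":4.5,"y":0,"z":-28,"hand":-0.1},{"ax":0,"ay":0,"az":0,"x":4.5,"y":0,"z":-28,"hand":-0.1},{"ax":0,"ay":0,"az":0,"x":4.5,"y":0,"z":-28,"hand":-0.1},{"ax":0,"ay":0,"az":0,"x":4.5,"y":0,"z":-28,"hand":-0.1}]'
python3 -m inch '[{"ax":0,"ay":0,"az":0,"x":4.5,"y":0,"z":-28,"hand":-0.1},{"ax":0,"ay":0,"az":0,"x":4.5,"y":0,"z":-28,"hand":-0.1},{"ax":0,"ay":0,"az":0,"x":4.5,"y":0,"z":-28,"hand":-0.1},{"ax":0,"ay":0,"az":0,"x":4.5,"y":0,"z":-28,"hand":-0.1},{"ax":0,"ay":0,"az":0,"x":2,"y":0,"z":-13,"hand":-0.1}]'
python3 -m inch '[{"ax":0,"ay":0,"az":0,"x":0,"y":0,"z":0,"hand":-0.1},{"ax":0,"ay":0,"az":0,"x":0,"y":0,"z":0,"hand":-0.1},{"ax":0,"ay":0,"az":0,"x":0,"y":0,"z":0,"hand":-0.1}]'
python3 d.py .6565 .0497 .042 32.2
```

```text
time: 15.53
eef_pos: [0.4764, 0.2489, 0.128]
tcp_rot: [0.679, 0.195, -0.198, -0.679]
contact_force: [0.9, 0.3, -0.1]
opening: 0.549
time: 15.95
eef_pos: [0.5702, 0.1421, 0.1277]
tcp_rot: [-0.679, -0.195, 0.197, 0.68]
contact_force: [-0.0, -0.2, 0.5]
opening: 0.553
time: 16.37
eef_pos: [0.655, 0.0457, 0.1279]
tcp_rot: [-0.68, -0.195, 0.196, 0.68]
contact_force: [-0.4, 0.8, 0.0]
opening: 0.553
time: 16.62
eef_pos: [0.6528, 0.0495, 0.1286]
tcp_rot: [-0.679, -0.196, 0.197, 0.68]
contact_force: [-0.0, -0.4, -1.2]
opening: 0.552
t 16.62 pos [0.6528 0.0495 0.1286] yaw 32.2 F [-0.  -0.4 -1.2] open 0.552 
 ay 0.001 then x,y,z mm [ 3.2 86.6 -1.8]
```

```bash

python3 -m inch '[{"ax":0,"ay":0,"az":0,"x":2,"y":0,"z":-1,"hand":-0.1},{"ax":0,"ay":0,"az":0,"x":0,"y":25,"z":0,"hand":-0.1},{"ax":0,"ay":0,"az":0,"x":0,"y":25,"z":0,"hand":-0.1},{"ax":0,"ay":0,"az":0,"x":0,"y":20,"z":0,"hand":-0.1},{"ax":0,"ay":0,"az":0,"x":0,"y":10,"z":0,"hand":-0.1}]'
python3 -m inch '[{"ax":0,"ay":0,"az":0,"x":0,"y":4,"z":0,"hand":-0.1},{"ax":0,"ay":0,"az":0,"x":0,"y":0,"z":0,"hand":-0.1},{"ax":0,"ay":0,"az":0,"x":0,"y":0,"z":0,"hand":-0.1},{"ax":0,"ay":0,"az":0,"x":0,"y":0,"z":0,"hand":-0.1}]'
python3 d.py .6565 .0497 .043 32.2
```

```text
time: 17.03
eef_pos: [0.6539, 0.05, 0.0465]
tcp_rot: [-0.679, -0.195, 0.198, 0.68]
contact_force: [-2.0, 0.2, 0.1]
opening: 0.547
time: 17.37
eef_pos: [0.6577, 0.0487, 0.0475]
tcp_rot: [0.68, 0.197, -0.195, -0.679]
contact_force: [0.4, 0.8, 0.1]
opening: 0.548
t 17.37 pos [0.6577 0.0487 0.0475] yaw 32.2 F [0.4 0.8 0.1] open 0.548 
 ay 0.0 then x,y,z mm [-0.5  4.5  1.5]
```

```bash

python3 -m inch '[{"ax":0,"ay":0,"az":0,"x":0,"y":4.5,"z":1,"hand":-0.1},{"ax":0,"ay":0,"az":0,"x":0,"y":0,"z":0,"hand":-0.1},{"ax":0,"ay":0,"az":0,"x":0,"y":0,"z":0,"hand":-0.1},{"ax":0,"ay":0,"az":0,"x":0,"y":0,"z":0,"hand":-0.1}]'
python3 d.py .6565 .0497 .043 32.2
python3 -m inch '[{"ax":0,"ay":0,"az":0,"x":0,"y":0,"z":0,"hand":1},{"ax":0,"ay":0,"az":0,"x":0,"y":0,"z":0,"hand":1},{"ax":0,"ay":0,"az":0,"x":0,"y":0,"z":0,"hand":1},{"ax":0,"ay":0,"az":0,"x":0,"y":0,"z":0,"hand":1},{"ax":0,"ay":0,"az":0,"x":0,"y":0,"z":0,"hand":1}]' 60
python3 d.py .5838 -.2888 .13 32.2; python3 - <<'E'
from h import *
c=cam("scene");crop(c,300,200,200,160,4,"s6.png")
E
```

```text
time: 17.7
eef_pos: [0.656, 0.0494, 0.0414]
tcp_rot: [0.679, 0.196, -0.196, -0.679]
contact_force: [-0.5, 0.6, 0.5]
opening: 0.549
t 17.7 pos [0.656  0.0494 0.0414] yaw 32.2 F [-0.5  0.6  0.5] open 0.549 
 ay -0.0 then x,y,z mm [ 0.6 -1.6  0. ]
time: 18.12
eef_pos: [0.6562, 0.0493, 0.0415]
tcp_rot: [0.679, 0.196, -0.196, -0.679]
contact_force: [0.8, -0.5, 0.7]
opening: 0.198
t 18.12 pos [0.6562 0.0493 0.0415] yaw 32.2 F [ 0.8 -0.5  0.7] open 0.198 
 ay -0.0 then x,y,z mm [-241.5  -88.5 -247.5]
```

View pics/s6.png

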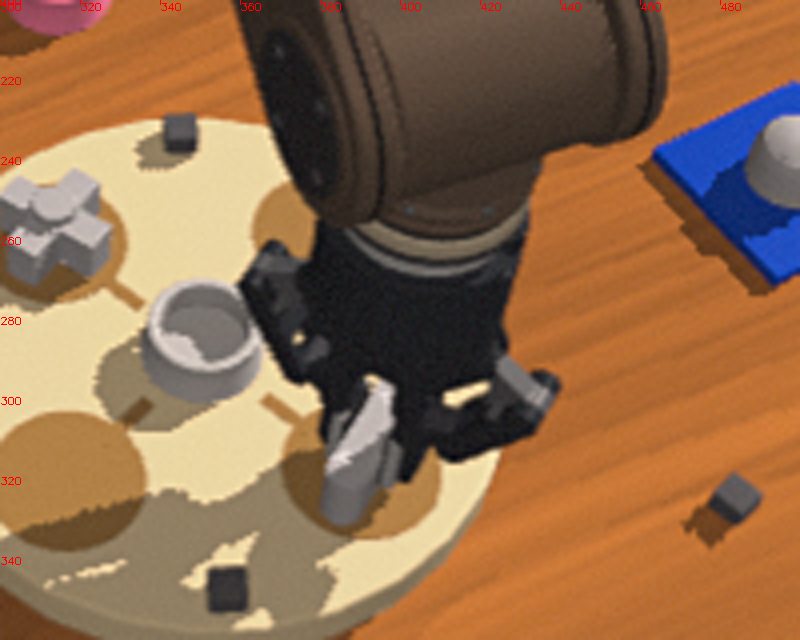

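Bar gripped at its middle (390,310). Carry to red.

```bash

python3 -m inch '[{"ax":0,"ay":0,"az":0,"x":0,"y":-15,"z":0,"hand":1},{"ax":0,"ay":0,"az":0,"x":0,"y":-30,"z":0,"hand":1},{"ax":0,"ay":0,"az":0,"x":0,"y":-30,"z":0,"hand":1},{"ax":0,"ay":0,"az":0,"x":-10,"y":-13,"z":-10,"hand":1},{"ax":0,"ay":0,"az":0,"x":-20,"y":0,"z":-20.5,"hand":1}]'
python3 -m inch '[{"ax":0,"ay":0,"az":0,"x":-20,"y":0,"z":-20.5,"hand":1},{"ax":0,"ay":0,"az":0,"x":-20,"y":0,"z":-20.5,"hand":1},{"ax":0,"ay":0,"az":0,"x":-20,"y":0,"z":-20.5,"hand":1},{"ax":0,"ay":0,"az":0,"x":-20,"y":0,"z":-20.5,"hand":1},{"ax":0,"ay":0,"az":0,"x":-20,"y":0,"z":-20.5,"hand":1}]'
python3 -m inch '[{"ax":0,"ay":0,"az":0,"x":-20,"y":0,"z":-20.5,"hand":1},{"ax":0,"ay":0,"az":0,"x":-20,"y":0,"z":-20.5,"hand":1},{"ax":0,"ay":0,"az":0,"x":-20,"y":0,"z":-20.5,"hand":1},{"ax":0,"ay":0,"az":0,"x":-20,"y":0,"z":-20.5,"hand":1},{"ax":0,"ay":0,"az":0,"x":-20,"y":0,"z":-20.5,"hand":1}]'
python3 -m inch '[{"ax":0,"ay":0,"az":0,"x":-10,"y":0,"z":-10,"hand":1},{"ax":0,"ay":0,"az":0,"x":0,"y":0,"z":0,"hand":1},{"ax":0,"ay":0,"az":0,"x":0,"y":0,"z":0,"hand":1},{"ax":0,"ay":0,"az":0,"x":0,"y":0,"z":0,"hand":1}]'
python3 d.py .5838 -.2888 .0245 32.2
```

```text
time: 18.58
eef_pos: [0.6497, 0.0087, 0.1351]
tcp_rot: [0.68, 0.201, -0.194, -0.678]
contact_force: [0.2, -1.1, 0.2]
opening: 0.197
time: 19.0
eef_pos: [0.6155, -0.1343, 0.1291]
tcp_rot: [-0.679, -0.196, 0.196, 0.679]
contact_force: [0.8, 0.6, -1.3]
opening: 0.199
time: 19.42
eef_pos: [0.5854, -0.2743, 0.1291]
tcp_rot: [-0.679, -0.196, 0.196, 0.68]
contact_force: [0.5, 0.2, -0.7]
opening: 0.199
time: 19.75
eef_pos: [0.5834, -0.2853, 0.1289]
tcp_rot: [-0.679, -0.196, 0.196, 0.68]
contact_force: [-0.0, 0.8, -2.1]
opening: 0.198
t 19.75 pos [ 0.5834 -0.2853  0.1289] yaw 32.2 F [-0.   0.8 -2.1] open 0.198 
 ay 0.0 then x,y,z mm [ -1.6 104.4  -3.2]
```

```bash

python3 -m inch '[{"ax":0,"ay":0,"az":0,"x":-1.6,"y":0,"z":-3.2,"hand":1},{"ax":0,"ay":0,"az":0,"x":0,"y":25,"z":0,"hand":1},{"ax":0,"ay":0,"az":0,"x":0,"y":25,"z":0,"hand":1},{"ax":0,"ay":0,"az":0,"x":0,"y":25,"z":0,"hand":1},{"ax":0,"ay":0,"az":0,"x":0,"y":15,"z":0,"hand":1}]'
python3 -m inch '[{"ax":0,"ay":0,"az":0,"x":0,"y":5,"z":0,"hand":1},{"ax":0,"ay":0,"az":0,"x":0,"y":0,"z":0,"hand":1},{"ax":0,"ay":0,"az":0,"x":0,"y":0,"z":0,"hand":1},{"ax":0,"ay":0,"az":0,"x":0,"y":0,"z":0,"hand":1}]'
python3 d.py .5838 -.2888 .0245 32.2
```

```text
time: 20.17
eef_pos: [0.583, -0.2876, 0.0362]
tcp_rot: [-0.678, -0.196, 0.198, 0.68]
contact_force: [-0.2, 0.0, -1.3]
opening: 0.196
time: 20.5
eef_pos: [0.5854, -0.2905, 0.0362]
tcp_rot: [0.68, 0.197, -0.195, -0.678]
contact_force: [-0.0, -0.6, -0.8]
opening: 0.196
t 20.5 pos [ 0.5854 -0.2905  0.0362] yaw 32.2 F [-0.  -0.6 -0.8] open 0.196 
 ay 0.0 then x,y,z mm [-0.4 11.7  2.3]
```

```bash

python3 -m inch '[{"ax":0,"ay":0,"az":0,"x":0,"y":4,"z":1,"hand":1},{"ax":0,"ay":0,"az":0,"x":0,"y":4,"z":0,"hand":1},{"ax":0,"ay":0,"az":0,"x":0,"y":0,"z":0,"hand":1},{"ax":0,"ay":0,"az":0,"x":0,"y":0,"z":0,"hand":1},{"ax":0,"ay":0,"az":0,"x":0,"y":0,"z":0,"hand":1}]'
python3 d.py .5838 -.2888 .0245 32.2
python3 -m inch '[{"ax":0,"ay":0,"az":0,"x":0,"y":1,"z":0,"hand":1},{"ax":0,"ay":0,"az":0,"x":0,"y":0,"z":0,"hand":1}]'
python3 -m inch '[{"ax":0,"ay":0,"az":0,"x":0,"y":0.8,"z":0,"hand":1},{"ax":0,"ay":0,"az":0,"x":0,"y":0,"z":0,"hand":1}]'
```

```text
time: 20.92
eef_pos: [0.5835, -0.289, 0.0262]
tcp_rot: [0.679, 0.196, -0.196, -0.679]
contact_force: [-0.3, -0.1, -0.6]
opening: 0.199
t 20.92 pos [ 0.5835 -0.289   0.0262] yaw 32.2 F [-0.3 -0.1 -0.6] open 0.199 
 ay -0.0 then x,y,z mm [ 0.4  1.7 -0. ]
time: 21.08
eef_pos: [0.5834, -0.289, 0.0251]
tcp_rot: [-0.679, -0.196, 0.196, 0.679]
contact_force: [-1.0, 0.2, -0.4]
opening: 0.196
time: 21.25
eef_pos: [0.5836, -0.2891, 0.0245]
tcp_rot: [0.679, 0.196, -0.196, -0.679]
contact_force: [0.2, 0.6, -0.9]
opening: 0.199
```

```bash

python3 -m inch '[{"ax":0,"ay":0,"az":0,"x":0,"y":0.5,"z":0,"hand":1},{"ax":0,"ay":0,"az":0,"x":0,"y":0,"z":0,"hand":1}]'
python3 -m inch '[{"ax":0,"ay":0,"az":0,"x":0,"y":0.4,"z":0,"hand":1},{"ax":0,"ay":0,"az":0,"x":0,"y":0,"z":0,"hand":1}]'
```

```text
time: 21.42
eef_pos: [0.5836, -0.2891, 0.0245]
tcp_rot: [0.679, 0.196, -0.196, -0.679]
contact_force: [-1.3, 0.7, 2.2]
opening: 0.198
time: 21.58
eef_pos: [0.5836, -0.2891, 0.0244]
tcp_rot: [-0.679, -0.196, 0.196, 0.679]
contact_force: [-2.0, 0.8, 4.3]
opening: 0.198
```

Contact. Release, lift, check.

```bash

python3 -m inch '[{"ax":0,"ay":0,"az":0,"x":0,"y":0,"z":0,"hand":0.4},{"ax":0,"ay":0,"az":0,"x":0,"y":0,"z":0,"hand":0},{"ax":0,"ay":0,"az":0,"x":0,"y":0,"z":0,"hand":-0.2},{"ax":0,"ay":0,"az":0,"x":0,"y":0,"z":0,"hand":-0.2},{"ax":0,"ay":0,"az":0,"x":0,"y":-10,"z":0,"hand":-0.2}]'
python3 -m inch '[{"ax":0,"ay":0,"az":0,"x":0,"y":-25,"z":0,"hand":-0.2},{"ax":0,"ay":0,"az":0,"x":0,"y":-35,"z":0,"hand":-0.5},{"ax":0,"ay":0,"az":0,"x":0,"y":-35,"z":0,"hand":-1},{"ax":0,"ay":0,"az":0,"x":0,"y":0,"z":0,"hand":-1}]'
python3 held.py bar .5838 -.2888 .008
python3 d.py .4928 -.0184 .13 120
```

```text
time: 22.0
eef_pos: [0.5819, -0.2879, 0.0312]
tcp_rot: [-0.678, -0.195, 0.197, 0.681]
contact_force: [-0.5, 0.1, -0.8]
opening: 0.598
time: 22.33
eef_pos: [0.5878, -0.2918, 0.1385]
tcp_rot: [0.684, 0.2, -0.193, -0.675]
contact_force: [0.4, -1.6, 0.9]
opening: 0.986
bar top [ 0.5831 -0.2792] -47.0 0.34
bar scene [ 0.5857 -0.2886] 122.7 0.823
t 22.43 pos [ 0.5849 -0.2899  0.132 ] yaw 32.2 F [ 0.1  0.3 -0.8] open 0.999 
 ay -1.532 then x,y,z mm [281.2   2.  -56. ]
```

```bash

python3 -m inch '[{"ax":0,"ay":0.115,"az":0,"x":0,"y":0,"z":0,"hand":-1},{"ax":0,"ay":0.115,"az":0,"x":0,"y":0,"z":0,"hand":-1},{"ax":0,"ay":0.115,"az":0,"x":0,"y":0,"z":0,"hand":-1},{"ax":0,"ay":0.115,"az":0,"x":0,"y":0,"z":0,"hand":-1},{"ax":0,"ay":0.115,"az":0,"x":0,"y":0,"z":0,"hand":-1}]'
python3 -m inch '[{"ax":0,"ay":0.115,"az":0,"x":0,"y":0,"z":0,"hand":-1},{"ax":0,"ay":0.115,"az":0,"x":0,"y":0,"z":0,"hand":-1},{"ax":0,"ay":0.115,"az":0,"x":0,"y":0,"z":0,"hand":-1},{"ax":0,"ay":0.115,"az":0,"x":0,"y":0,"z":0,"hand":-1},{"ax":0,"ay":0.115,"az":0,"x":0,"y":0,"z":0,"hand":-1}]'
python3 -m inch '[{"ax":0,"ay":0.115,"az":0,"x":0,"y":0,"z":0,"hand":-1},{"ax":0,"ay":0.115,"az":0,"x":0,"y":0,"z":0,"hand":-1},{"ax":0,"ay":0.115,"az":0,"x":0,"y":0,"z":0,"hand":-1},{"ax":0,"ay":0.115,"az":0,"x":0,"y":0,"z":0,"hand":-1},{"ax":0,"ay":0,"az":0,"x":0,"y":0,"z":0,"hand":-1}]'
python3 d.py .4928 -.0184 .13 -60
```

```text
time: 22.85
eef_pos: [0.5823, -0.2882, 0.1263]
tcp_rot: [-0.706, 0.008, -0.005, 0.708]
contact_force: [-0.4, -0.7, -0.6]
opening: 0.998
time: 23.27
eef_pos: [0.5823, -0.2882, 0.1262]
tcp_rot: [-0.676, 0.208, -0.206, 0.677]
contact_force: [0.8, 0.3, 0.3]
opening: 0.997
time: 23.68
eef_pos: [0.5824, -0.2882, 0.1264]
tcp_rot: [-0.612, 0.356, -0.353, 0.612]
contact_force: [0.4, -0.7, 0.1]
opening: 1.001
t 23.68 pos [ 0.5824 -0.2882  0.1264] yaw -60.2 F [ 0.4 -0.7  0.1] open 1.001 
 ay -0.003 then x,y,z mm [-278.5   -3.6   57.3]
```

```bash

python3 -m inch '[{"ax":0,"ay":0,"az":0,"x":-28,"y":0,"z":5.7,"hand":-1},{"ax":0,"ay":0,"az":0,"x":-28,"y":0,"z":5.7,"hand":-1},{"ax":0,"ay":0,"az":0,"x":-28,"y":0,"z":5.7,"hand":-1},{"ax":0,"ay":0,"az":0,"x":-28,"y":0,"z":5.7,"hand":-1},{"ax":0,"ay":0,"az":0,"x":-28,"y":0,"z":5.7,"hand":-1}]'
python3 -m inch '[{"ax":0,"ay":0,"az":0,"x":-28,"y":0,"z":5.7,"hand":-1},{"ax":0,"ay":0,"az":0,"x":-28,"y":0,"z":5.7,"hand":-1},{"ax":0,"ay":0,"az":0,"x":-28,"y":0,"z":5.7,"hand":-1},{"ax":0,"ay":0,"az":0,"x":-28,"y":0,"z":5.7,"hand":-1},{"ax":0,"ay":0,"az":0,"x":-26,"y":0,"z":5.7,"hand":-1}]'
python3 -m inch '[{"ax":0,"ay":0,"az":0,"x":0,"y":0,"z":0,"hand":-1},{"ax":0,"ay":0,"az":0,"x":0,"y":0,"z":0,"hand":-1},{"ax":0,"ay":0,"az":0,"x":0,"y":0,"z":0,"hand":-1}]'
python3 d.py .4928 -.0184 .042 -60; python3 held.py bar .5838 -.2888 .008
```

```text
time: 24.1
eef_pos: [0.5368, -0.1519, 0.1271]
tcp_rot: [0.613, -0.354, 0.352, -0.613]
contact_force: [0.7, 0.1, 0.1]
opening: 1.004
time: 24.52
eef_pos: [0.4924, -0.0181, 0.1273]
tcp_rot: [0.613, -0.354, 0.352, -0.613]
contact_force: [-0.0, 0.4, -0.1]
opening: 0.999
time: 24.77
eef_pos: [0.494, -0.0198, 0.128]
tcp_rot: [0.613, -0.353, 0.353, -0.612]
contact_force: [1.1, 0.3, -0.2]
opening: 0.999
t 24.77 pos [ 0.494  -0.0198  0.128 ] yaw -59.9 F [ 1.1  0.3 -0.2] open 0.999 
 ay 0.001 then x,y,z mm [-1.8 86.  -0.3]
bar top [ 0.5843 -0.2914] 117.1 0.694
bar scene [ 0.5858 -0.2885] 122.9 0.877
```

```bash

python3 -m inch '[{"ax":0,"ay":0,"az":0,"x":-1,"y":0,"z":0,"hand":-1},{"ax":0,"ay":0,"az":0,"x":0,"y":25,"z":0,"hand":-1},{"ax":0,"ay":0,"az":0,"x":0,"y":25,"z":0,"hand":-1},{"ax":0,"ay":0,"az":0,"x":0,"y":20,"z":0,"hand":-1},{"ax":0,"ay":0,"az":0,"x":0,"y":10,"z":0,"hand":-1}]'
python3 -m inch '[{"ax":0,"ay":0,"az":0,"x":0,"y":3,"z":0,"hand":-1},{"ax":0,"ay":0,"az":0,"x":0,"y":0,"z":0,"hand":-1},{"ax":0,"ay":0,"az":0,"x":0,"y":0,"z":0,"hand":-1},{"ax":0,"ay":0,"az":0,"x":0,"y":0,"z":0,"hand":-1}]'
python3 d.py .4928 -.0184 .041 -60; python3 - <<'E'
from h import *
c=cam("scene");crop(c,250,180,200,160,4,"s7.png")
E
```

```text
time: 25.28
eef_pos: [0.4919, -0.0191, 0.0457]
tcp_rot: [0.613, -0.356, 0.353, -0.612]
contact_force: [0.3, -0.5, -0.3]
opening: 1.001
time: 25.62
eef_pos: [0.4948, -0.0192, 0.0469]
tcp_rot: [-0.612, 0.353, -0.355, 0.612]
contact_force: [0.2, -0.0, -0.8]
opening: 0.998
t 25.62 pos [ 0.4948 -0.0192  0.0469] yaw -60.1 F [ 0.2 -0.  -0.8] open 0.998 
 ay -0.001 then x,y,z mm [-1.6  5.9 -1.4]
```

View pics/s7.png

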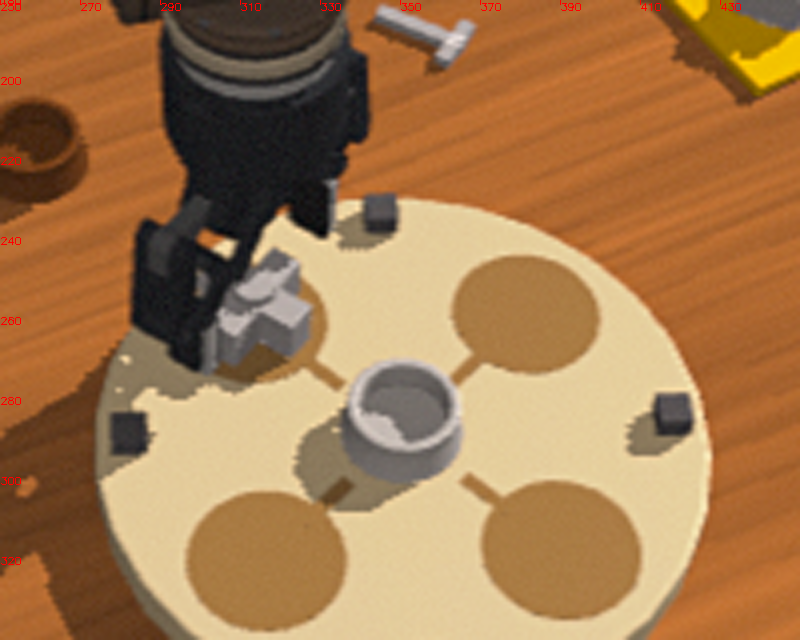

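Fingers straddle the opposite ends of the cross bar (315,258). Fine correction, then close.

```bash

python3 -m inch '[{"ax":0,"ay":0,"az":0,"x":-0.5,"y":5,"z":-0.5,"hand":-1},{"ax":0,"ay":0,"az":0,"x":0,"y":0,"z":0,"hand":-1},{"ax":0,"ay":0,"az":0,"x":0,"y":0,"z":0,"hand":-1},{"ax":0,"ay":0,"az":0,"x":0,"y":0,"z":0,"hand":-1}]'
python3 d.py .4928 -.0184 .041 -60
python3 -m inch '[{"ax":0,"ay":0,"az":0,"x":0,"y":0,"z":0,"hand":1},{"ax":0,"ay":0,"az":0,"x":0,"y":0,"z":0,"hand":1},{"ax":0,"ay":0,"az":0,"x":0,"y":0,"z":0,"hand":1},{"ax":0,"ay":0,"az":0,"x":0,"y":0,"z":0,"hand":1},{"ax":0,"ay":0,"az":0,"x":0,"y":0,"z":0,"hand":1}]' 60
python3 d.py .4096 -.3424 .13 -60
```

```text
time: 26.0
eef_pos: [0.4928, -0.0185, 0.0405]
tcp_rot: [-0.612, 0.354, -0.354, 0.612]
contact_force: [0.4, 0.1, 0.6]
opening: 1.005
t 26.0 pos [ 0.4928 -0.0185  0.0405] yaw -60.0 F [0.4 0.1 0.6] open 1.005 
 ay -0.001 then x,y,z mm [-0.1 -0.5  0. ]
time: 26.42
eef_pos: [0.4934, -0.0187, 0.0409]
tcp_rot: [-0.612, 0.353, -0.354, 0.612]
contact_force: [0.6, -0.3, 3.0]
opening: 0.589
t 26.42 pos [ 0.4934 -0.0187  0.0409] yaw -60.0 F [ 0.6 -0.3  3. ] open 0.589 
 ay -0.001 then x,y,z mm [ 238.4  -89.1 -234.4]
```

```bash

python3 -m inch '[{"ax":0,"ay":0,"az":0,"x":0,"y":0,"z":0,"hand":1},{"ax":0,"ay":0,"az":0,"x":0,"y":-15,"z":0,"hand":1},{"ax":0,"ay":0,"az":0,"x":0,"y":-30,"z":0,"hand":1},{"ax":0,"ay":0,"az":0,"x":0,"y":-30,"z":0,"hand":1},{"ax":0,"ay":0,"az":0,"x":9,"y":-13,"z":-9,"hand":1}]'
python3 -m inch '[{"ax":0,"ay":0,"az":0,"x":20,"y":0,"z":-19.6,"hand":1},{"ax":0,"ay":0,"az":0,"x":20,"y":0,"z":-19.6,"hand":1},{"ax":0,"ay":0,"az":0,"x":20,"y":0,"z":-19.6,"hand":1},{"ax":0,"ay":0,"az":0,"x":20,"y":0,"z":-19.6,"hand":1},{"ax":0,"ay":0,"az":0,"x":20,"y":0,"z":-19.6,"hand":1}]'
python3 -m inch '[{"ax":0,"ay":0,"az":0,"x":20,"y":0,"z":-19.6,"hand":1},{"ax":0,"ay":0,"az":0,"x":20,"y":0,"z":-19.6,"hand":1},{"ax":0,"ay":0,"az":0,"x":20,"y":0,"z":-19.6,"hand":1},{"ax":0,"ay":0,"az":0,"x":20,"y":0,"z":-19.6,"hand":1},{"ax":0,"ay":0,"az":0,"x":20,"y":0,"z":-19.6,"hand":1}]'
python3 -m inch '[{"ax":0,"ay":0,"az":0,"x":20,"y":0,"z":-19.6,"hand":1},{"ax":0,"ay":0,"az":0,"x":9,"y":0,"z":-9,"hand":1},{"ax":0,"ay":0,"az":0,"x":0,"y":0,"z":0,"hand":1},{"ax":0,"ay":0,"az":0,"x":0,"y":0,"z":0,"hand":1},{"ax":0,"ay":0,"az":0,"x":0,"y":0,"z":0,"hand":1}]'
python3 d.py .4096 -.3424 .0239 -60
```

```text
time: 26.83
eef_pos: [0.4908, -0.0301, 0.1312]
tcp_rot: [-0.612, 0.352, -0.354, 0.613]
contact_force: [1.3, -0.2, -2.5]
opening: 0.594
time: 27.25
eef_pos: [0.4532, -0.167, 0.1273]
tcp_rot: [-0.612, 0.354, -0.353, 0.612]
contact_force: [0.4, 0.1, -2.0]
opening: 0.592
time: 27.67
eef_pos: [0.4183, -0.3025, 0.1271]
tcp_rot: [-0.612, 0.355, -0.353, 0.613]
contact_force: [0.6, 0.1, -3.4]
opening: 0.591
time: 28.08
eef_pos: [0.4091, -0.34, 0.1276]
tcp_rot: [-0.612, 0.354, -0.353, 0.613]
contact_force: [-0.5, -0.1, -2.0]
opening: 0.593
t 28.08 pos [ 0.4091 -0.34    0.1276] yaw -60.0 F [-0.5 -0.1 -2. ] open 0.593 
 ay -0.0 then x,y,z mm [  2.4 103.7  -0.8]
```

```bash

python3 -m inch '[{"ax":0,"ay":0,"az":0,"x":2.4,"y":0,"z":-0.8,"hand":1},{"ax":0,"ay":0,"az":0,"x":0,"y":25,"z":0,"hand":1},{"ax":0,"ay":0,"az":0,"x":0,"y":25,"z":0,"hand":1},{"ax":0,"ay":0,"az":0,"x":0,"y":25,"z":0,"hand":1},{"ax":0,"ay":0,"az":0,"x":0,"y":15,"z":0,"hand":1}]'
python3 -m inch '[{"ax":0,"ay":0,"az":0,"x":0,"y":4,"z":0,"hand":1},{"ax":0,"ay":0,"az":0,"x":0,"y":0,"z":0,"hand":1},{"ax":0,"ay":0,"az":0,"x":0,"y":4,"z":0,"hand":1},{"ax":0,"ay":0,"az":0,"x":0,"y":0,"z":0,"hand":1},{"ax":0,"ay":0,"az":0,"x":0,"y":0,"z":0,"hand":1}]'
python3 -m inch '[{"ax":0,"ay":0,"az":0,"x":0,"y":0,"z":0,"hand":1},{"ax":0,"ay":0,"az":0,"x":0,"y":0,"z":0,"hand":1}]'
python3 d.py .4096 -.3424 .0239 -60
```

```text
time: 28.5
eef_pos: [0.4092, -0.3415, 0.0359]
tcp_rot: [-0.612, 0.355, -0.352, 0.613]
contact_force: [-0.2, 0.1, -3.5]
opening: 0.592
time: 28.92
eef_pos: [0.4105, -0.3445, 0.0317]
tcp_rot: [0.613, -0.353, 0.354, -0.612]
contact_force: [-0.6, 0.4, -1.2]
opening: 0.594
time: 29.08
eef_pos: [0.4102, -0.3444, 0.0314]
tcp_rot: [0.612, -0.353, 0.354, -0.612]
contact_force: [0.0, 0.6, -1.8]
opening: 0.588
t 29.08 pos [ 0.4102 -0.3444  0.0314] yaw -60.0 F [ 0.   0.6 -1.8] open 0.588 
 ay -0.001 then x,y,z mm [-2.1  7.5  0.5]
```

```bash

python3 -m inch '[{"ax":0,"ay":0,"az":0,"x":-1.5,"y":2,"z":0,"hand":1},{"ax":0,"ay":0,"az":0,"x":0,"y":3,"z":0,"hand":1},{"ax":0,"ay":0,"az":0,"x":0,"y":0,"z":0,"hand":1},{"ax":0,"ay":0,"az":0,"x":0,"y":0,"z":0,"hand":1},{"ax":0,"ay":0,"az":0,"x":0,"y":0,"z":0,"hand":1}]'
python3 d.py .4096 -.3424 .0239 -60
python3 -m inch '[{"ax":0,"ay":0,"az":0,"x":0,"y":0.8,"z":0,"hand":1},{"ax":0,"ay":0,"az":0,"x":0,"y":0,"z":0,"hand":1}]'
python3 -m inch '[{"ax":0,"ay":0,"az":0,"x":0,"y":0.6,"z":0,"hand":1},{"ax":0,"ay":0,"az":0,"x":0,"y":0,"z":0,"hand":1}]'
```

```text
time: 29.5
eef_pos: [0.409, -0.3425, 0.0253]
tcp_rot: [-0.612, 0.354, -0.354, 0.612]
contact_force: [0.1, -1.4, -1.0]
opening: 0.595
t 29.5 pos [ 0.409  -0.3425  0.0253] yaw -60.0 F [ 0.1 -1.4 -1. ] open 0.595 
 ay -0.001 then x,y,z mm [0.2 1.4 0.6]
time: 29.67
eef_pos: [0.409, -0.3426, 0.0245]
tcp_rot: [0.612, -0.354, 0.354, -0.612]
contact_force: [-0.0, -0.2, -1.9]
opening: 0.592
time: 29.83
eef_pos: [0.4091, -0.3427, 0.024]
tcp_rot: [0.612, -0.354, 0.354, -0.612]
contact_force: [-0.6, 0.5, -1.0]
opening: 0.589
```

```bash

python3 -m inch '[{"ax":0,"ay":0,"az":0,"x":0,"y":0.4,"z":0,"hand":1},{"ax":0,"ay":0,"az":0,"x":0,"y":0,"z":0,"hand":1}]'
python3 -m inch '[{"ax":0,"ay":0,"az":0,"x":0,"y":0.4,"z":0,"hand":1},{"ax":0,"ay":0,"az":0,"x":0,"y":0,"z":0,"hand":1}]'
```

```text
time: 30.0
eef_pos: [0.4091, -0.3426, 0.0239]
tcp_rot: [-0.612, 0.354, -0.354, 0.612]
contact_force: [-1.0, 1.5, 1.5]
opening: 0.593
time: 30.17
eef_pos: [0.4091, -0.3427, 0.0239]
tcp_rot: [-0.612, 0.354, -0.354, 0.612]
contact_force: [-3.9, 1.7, 4.6]
opening: 0.59
```

```bash

python3 -m inch '[{"ax":0,"ay":0,"az":0,"x":0,"y":0,"z":0,"hand":-0.4},{"ax":0,"ay":0,"az":0,"x":0,"y":0,"z":0,"hand":-0.8},{"ax":0,"ay":0,"az":0,"x":0,"y":0,"z":0,"hand":-0.8},{"ax":0,"ay":0,"az":0,"x":0,"y":0,"z":0,"hand":-0.8},{"ax":0,"ay":0,"az":0,"x":0,"y":-10,"z":0,"hand":-0.8}]'
python3 -m inch '[{"ax":0,"ay":0,"az":0,"x":0,"y":-25,"z":0,"hand":-0.8},{"ax":0,"ay":0,"az":0,"x":0,"y":-35,"z":0,"hand":-0.8},{"ax":0,"ay":0,"az":0,"x":0,"y":-35,"z":0,"hand":-0.8},{"ax":0,"ay":0,"az":0,"x":0,"y":-35,"z":0,"hand":-0.8},{"ax":0,"ay":0,"az":0,"x":0,"y":-30,"z":0,"hand":-0.8}]'
python3 -m inch '[{"ax":0,"ay":0,"az":0,"x":30,"y":0,"z":-17,"hand":-0.8},{"ax":0,"ay":0,"az":0,"x":30,"y":0,"z":-17,"hand":-0.8},{"ax":0,"ay":0,"az":0,"x":30,"y":0,"z":-17,"hand":-0.8},{"ax":0,"ay":0,"az":0,"x":30,"y":0,"z":-17,"hand":-0.8},{"ax":0,"ay":0,"az":0,"x":30,"y":0,"z":-17,"hand":-0.8}]'
python3 -m inch '[{"ax":0,"ay":0,"az":0,"x":30,"y":0,"z":-17,"hand":-0.8},{"ax":0,"ay":0,"az":0,"x":0,"y":0,"z":0,"hand":-0.8},{"ax":0,"ay":0,"az":0,"x":0,"y":0,"z":0,"hand":-0.8}]'
python3 held.py round .5972 .3196 .008;python3 held.py square .4113 .3249 .008;python3 held.py bar .5838 -.2888 .008;python3 held.py cross .4096 -.3424 .008;python3 held.py cup .574 .014 .025
python3 - <<'E'
from h import *
t=cam("top");cv2.imwrite("pics/tf.png",t["img"][:,:,::-1])
s=cam("scene")
def q(c,x,y,w,h): return cv2.resize(c["img"][y:y+h,x:x+w,::-1],(390,290),interpolation=cv2.INTER_CUBIC)
cv2.imwrite("pics/final.png",np.vstack([np.hstack([q(s,450,190,94,70),q(s,397,145,94,70)]),np.hstack([q(s,140,325,94,70),q(s,80,255,94,70)])]))
E
```

```text
time: 30.58
eef_pos: [0.408, -0.3414, 0.0316]
tcp_rot: [-0.612, 0.355, -0.352, 0.613]
contact_force: [0.1, 0.5, -0.1]
opening: 0.895
time: 31.0
eef_pos: [0.4094, -0.3429, 0.1967]
tcp_rot: [0.613, -0.353, 0.355, -0.612]
contact_force: [0.5, -0.3, 0.4]
opening: 0.899
time: 31.42
eef_pos: [0.4102, -0.5165, 0.1942]
tcp_rot: [0.612, -0.353, 0.354, -0.612]
contact_force: [0.7, -0.7, -0.2]
opening: 0.902
time: 31.67
eef_pos: [0.41, -0.5508, 0.1931]
tcp_rot: [-0.612, 0.355, -0.354, 0.612]
contact_force: [-0.3, 0.2, 0.7]
opening: 0.902
round top [0.5965 0.3184] 10.3 0.868
round scene [0.5966 0.3208] 3.4 0.933
square top [0.4115 0.3249] 23.2 0.693
square scene [0.4106 0.3271] 41.9 0.876
bar top [ 0.583  -0.2908] 119.0 0.739
bar scene [ 0.5857 -0.2886] 122.9 0.878
cross top [ 0.4088 -0.3436] 119.0 0.915
cross scene [ 0.4104 -0.3419] 28.7 0.941
cup top [0.5741 0.0139] 7.3 0.863
cup scene [0.5751 0.0155] -1.9 0.936
```

View pics/tf.png

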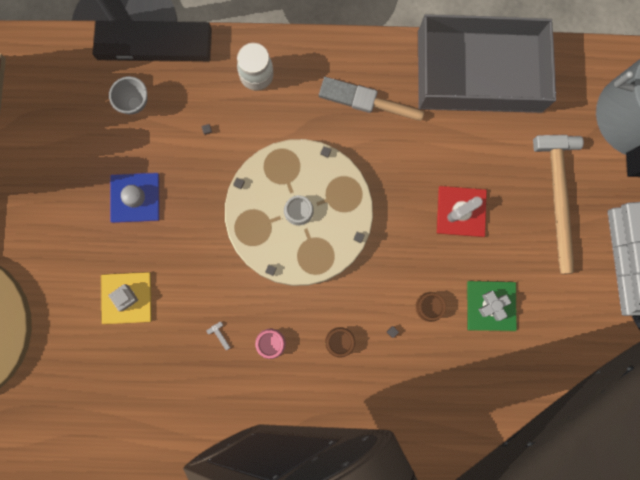

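View pics/final.png

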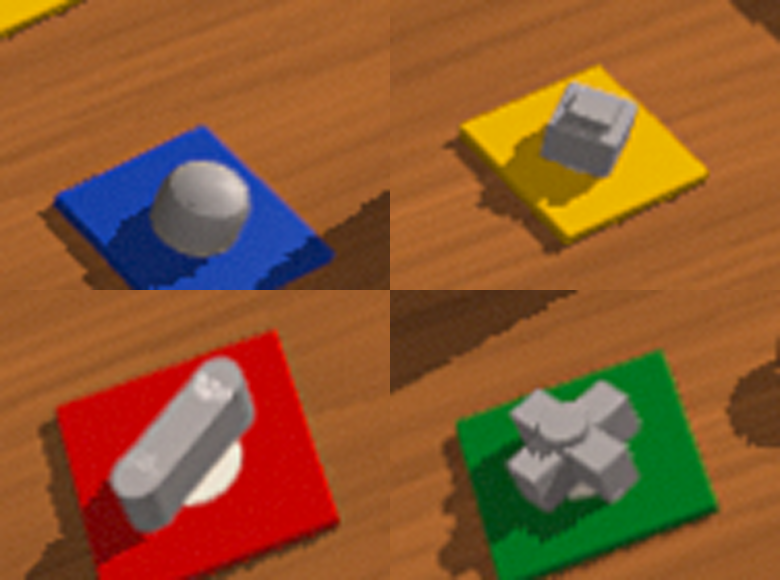

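All four stand upright on the right pads: top view knob (133,196), square (123,298), bar (463,210), cross (494,306). The cup is unmoved at (298,209). The white spot shows next to the bar, and the grey mask could have taken it in, so I'm refitting the bar and cross with white excluded.

```bash
sed 's/(hs\[...,2\]>60)/(hs[...,2]>60)\&(hs[...,2]<205)/' fit.py > fit2.py; python3 - <<'E'
from fit2 import *
s=cam("scene");print(s["img"][370,192],s["img"][355,180])
for k,p,ref in(("bar",(.5838,-.2888),(.5846,-.2878)),("cross",(.4096,-.3424),(.4107,-.3416)),("square",(.4113,.3249),(.4115,.3263))):
    q,i=fit(s,k,p,.008,60);print(k,q[:2].round(4),round(i,3),"err mm",(1000*(q[:2]-ref)).round(1))
E
```

```text
[235 225 208] [168 165 161]
bar [ 0.5849 -0.2887] 0.913 err mm [ 0.3 -0.9]
cross [ 0.4104 -0.342 ] 0.942 err mm [-0.3 -0.4]
square [0.4113 0.3264] 0.875 err mm [-0.2  0.1]
```

```bash
python3 -c "
from plant import *
print(sign_off(),get_state()['time'])"
```

```text
the job is handed in; nothing more can be done
the job is handed in; nothing more can be done
```

All four fittings are on their pads and the job is handed in, at about 33 s of robot time out of the 93 s allowed. I moved them in the order asked: round knob to blue, square knob to yellow, bar pull to red, cross handle to green. Each was lowered until it touched the pad before I let go.

- **Final placement:** both cameras show all four upright. The scene camera puts each within about 1 mm of its white spot, with the gripper clear of everything.
- **Pouring cup:** it measures within 1.2 mm of where it started, which is within the camera noise, so I take it as unmoved. The brown and pink look-alikes were not touched.
- **Forces:** the highest contact force I read was about 6 N.
- **Checks that disagreed:** the two cameras differ by a steady 2 mm or so in y, so I worked from their average. The top-view fits of the square knob and bar pull were poor (overlap 0.69 and 0.74), probably because the white spot or pad colour got into the outline. For those two I relied on the scene-camera fit with the white excluded; their top-view positions still agree to about 1–1.5 mm.

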